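Load the module test rig, cover it and crank the sled home

TASK

Pack every wooden module that is out on the table upright and flat into the tray of the test rig's sled, then lower the cover plate level over both locating pins until it rests fully on the two posts. After that set the loose crank on the gearbox's square shaft and wind it clockwise (seen from above), several full turns without letting it slip off, until the sled is all the way home against the black test head; then take the crank off and stand it upright back in its grey rest tray. Leave the other things on the table where they are.

Things in the scene. Friction and masses are not known exactly. Their poses are not given: they have to be found in the camera images.
- long_box: a light-wood module case, 56 mm (x) by 92 mm (y), the longest of the cases, 40 mm high, 0.1 to 0.25 kg, maybe absent. On its top centre stands a darker wood grip tab 14 mm thick (x), 36 mm long (y) and 26 mm high (top 66 mm above the underside). A small dark window lies near the top's +x edge. Origin: centre of the underside, z up.
- square_box: a light-wood module case, 56 mm (x) by 60 mm (y), 40 mm high, 0.1 to 0.25 kg, maybe absent. On its top centre stands a darker wood grip tab 14 mm thick (x), 36 mm long (y) and 26 mm high (top 66 mm above the underside). A small dark window lies near the top's +x edge. Origin: centre of the underside, z up.
- drum: a light-wood module case, round, 54 mm in diameter, 40 mm high, 0.1 to 0.25 kg, maybe absent. On its top centre stands a darker wood grip tab 14 mm thick (x), 36 mm long (y) and 26 mm high (top 66 mm above the underside). A small dark window lies near the top's +x edge. Origin: centre of the underside, z up.
- slim_box: a light-wood module case, 56 mm (x) by 46 mm (y), 40 mm high, 0.1 to 0.25 kg, maybe absent. On its top centre stands a darker wood grip tab 14 mm thick (x), 36 mm long (y) and 26 mm high (top 66 mm above the underside). A small dark window lies near the top's +x edge. Origin: centre of the underside, z up.
- small_box: a light-wood module case, 50 mm (x) by 48 mm (y), 40 mm high, 0.1 to 0.25 kg, maybe absent. On its top centre stands a darker wood grip tab 14 mm thick (x), 36 mm long (y) and 26 mm high (top 66 mm above the underside). A small dark window lies near the top's +x edge. Origin: centre of the underside, z up.
- floor (a point): centre of the inner floor of the sled's open tray, 30 mm above the table, moving with it; y along the travel towards the black test head, z up. Inside 122 (x) by 168 mm (y), walls 5 mm thick, 26 mm high. All five modules fit, tabs along y: long_box and square_box in one row, the other three in the second row, 3 to 5 mm apart.
- seat (a point): midpoint between the two post tops, 74 mm above the tray floor; axes as floor. Just outside each y end of the tray stands an aluminium post 50 (x) by 20 mm (y); from each rises a steel pin 10 mm thick, 26 mm high (last 7 mm tapered), at y = +99 and -99 mm. The seated cover has its origin here, y along this y (either way round).
- cover: the cover: aluminium plate 110 (x) by 226 mm (y), 10 mm thick, 0.36 to 0.6 kg, with two round 13 mm through holes at y = +99 and -99 mm. In its middle stands a black grip 14 mm thick (x), 90 mm long (y), from 10 to 50 mm above the underside. Origin: centre of the underside, z up. Starts flat on the table.
- crank: loose steel crank, 0.43 kg, standing upright (stably) on its hub. Hub 36 mm square, 28 mm high, with a 16 mm square socket open below, sides along x and y. Arm 16 mm wide along x from -30 to +75 mm, 28 to 38 mm above the underside; ball counterweight of radius 14 mm at x = -34 mm. Origin: centre of the hub's underside, z up.
- crank_head (a point): centre of the crank's 24 mm square head on the crank's axis, sides along the crank's x and y, from 38 to 72 mm above its underside (this point: 55 mm). Lift and set the crank by it.
- crank_grip (a point): middle of the crank's upright black grip sleeve, at the crank's x = +65 mm, 65 mm above its underside; 22 mm in diameter, 50 mm tall, turning freely on its pin. Hold it to wind.
- rest: the crank's rest: a shallow grey tray fixed to the table, 110 (x) by 170 mm (y), walls 4 mm thick and 20 mm high, inner floor 4 mm above the table. Origin: centre of the underside. Empty but for the crank.
- square (a point): centre of the shaft's shoulder (32 mm across, 63 mm above the table) on the grey gearbox; turns with the shaft; x, y along the square's sides. A 14 mm square shaft end rises 24 mm from here, last 5 mm tapered. The crank fits in any of four ways, 1 mm play each side, its origin here when fully down. The nearest post's side is about 100 mm away at the start.
- shaft (a joint): turn of the square shaft in rad, growing clockwise seen from above; 0 to 1.8 at the start; a firm stop ends it at 26 (home). It takes about 0.1 N m to turn and stays where it is left.
- sled (a joint): travel of the sled towards the test head in m, driven by the shaft at 3.5 mm per rad (22 mm per turn): 0 to 6 mm at the start, 91 mm fully home.
- cup: a blue paper cup with a white lid, 80 mm wide and 110 mm high; leave alone. Origin: centre of the underside
- tape: a roll of masking tape, 100 mm across and 24 mm high, lying flat; leave alone. Origin: centre of the underside
- driver: a black-handled screwdriver, 200 mm long, lying down; leave alone. Origin: its middle on the underside
- glue: a white glue bottle, 48 mm wide and 130 mm high; leave alone. Origin: centre of the underside
- meter: a grey hand meter, 85 by 150 mm, 36 mm high, lying flat; leave alone. Origin: centre of the underside
Things that resemble listed ones, but are neither listed nor needed, are in the scene too. Leave any green look-alike of the drum alone.

How it is judged:
By the outcome, as a careful person would: the job done as asked, in the order asked, and still so for the second after the job is handed in, with the robot touching nothing.
Of long_box, square_box, drum, slim_box, small_box only 3 to 5 are there at a start; the rules pass over those that are not, and their reading is None.
At some moment in a run one of long_box, square_box, drum, slim_box, small_box, cover may be knocked a few centimetres aside while the robot is not near it.
It also fails if it takes over 210 s, if anything falls off the work surface, if the arm or the gripper's body presses on something with over 40 N, if the wrist force passes 120 N, or if a joint passes its speed limit or range.

ROBOT

A 6-joint arm with a two-finger parallel gripper is mounted at the origin on the work surface. World frame = base frame: x ahead of the robot, y to its left, z up, the work surface at z = 0. Lengths are in mm, angles in rad, forces in N, time in s.
With the tool pointing down it reaches from about 300 to 825 mm from the base axis. Payload 5.4 kg.
Tool frame: the origin (TCP) lies on the centre line of the jaws, within the pads' length; the fingertips stand 22 mm ahead of it and the grasp point (between the pads) lies 3 mm ahead of it; y points along the fingers, z is the direction in which the jaws open and shut, and the axes are right-handed (so a half turn about y gives the same grasp; the last joint's range is limited). The gripper opens to 92 mm and grips with 3 to 60 N. Pads are 20 mm wide; open, the fingers measure 128 mm over their backs; the gripper's body (75 mm by 189 mm) begins 69 mm behind the grasp point.
Start: joints at [0.941, 0.158, 1.597, -0, 1.386, -0.21], TCP at [234.365, 525.052, 236.601] pointing down, gripper open.
Joint ranges: [-2.91, 2.91], [-0.94, 2.29], [0.18, 2.7], [-1.29, 4.43], [0.17, 2.64], [-3, 3]. Speed limits (rad/s): [2.57, 2.57, 3.14, 3.14, 3.14, 3.14].

INTERFACE

Orientations are given as a 3x3 rotation matrix whose columns are the frame's x, y, z axes.
In Python, from cell import env gives the robot as it stands. The module is installed in compiled form; this text tells all that it offers.
- The arm moves only by the tool servo_tool, never from a script. Its argument "motion" is one flat list of numbers, 7 for each row, row after row: the shift along the tool's x, y, z in cm, then the turn, a rotation vector about the tool's x, y, z in rad, then the opening, from 0 (shut) to 1 (fully open). A call has 1 to 10 rows; each row is the pose to reach, as a shift and turn from the pose commanded when the call began, along the tool's axes at that moment; what a row does not reach only later rows make up. A row lasts 1/8 s, in which the tool goes at most 62.5 mm and 10.7 degrees, less where a joint would pass 70% of its speed; a pose out of reach is approached as far as the arm can. A call with a gripper value outside its range is refused whole. The fingers move at their own pace and stop on an object; "newtons" is the grip in N (left out, the last holds). Time passes only in rows, so rows that repeat a pose let the fingers close. It gives the time, the measured TCP pose, the force and the opening at its end, in the units of the state.
- env.get_obs(): the state, without advancing time (a new reading comes with each control period).
- env.camera(name): name is "scene" or "side" or "wrist"; returns a dict with "pixels" (420x560x3 uint8, red, green, blue), "depth" (420x560 float32, mm along the optical axis (not along the pixel's ray), 0 where there is no reading), "camera_matrix" (3x3 intrinsics, pixels), "position" and "rotation" of the camera in the world; the wrist camera has in their place "hand_eye" (4x4, takes a point from camera to tool coordinates, whose origin is the TCP and whose axes are the tool frame's). Camera axes: x right, y up, looking along -z (the intrinsics and any distortion apply to the point x, -y, -z); pixel columns grow to the right and rows downward; lengths in mm; the calibration is good to about 2 mm. A picture is of the moment at which its call begins: read the wrist's pose just before it.
- env.close_job(): hands the job in, once; it reports no verdict.
The state is a dict: "clock": time; "qpos": joint angles; "qd": joint speeds; "joint_torque": joint torques, N m; "tool_pos": TCP position; "tcp_rot": TCP orientation; "contact_force": force on the tool from outside, world axes, zero at the start; "ft_torque": the same for the moment, N m; "finger_gap": finger opening in mm.
Only numpy, scipy, OpenCV 4.12 (cv2) and the standard library are available. Lean on these libraries where they do the work, as an engineer would, in place of code of your own. Each camera call takes 0.05 s, during which the arm holds its last target.

## Working session

There is one attempt and no reset: what is moved stays moved. The work goes in short steps, Python scripts to look and compute and a tool call to move; the robot and the scene stay as the last step left them, time stands still between calls to the robot, and variables do not carry over. Pictures are saved under pics/ and viewed, and the job is handed in when it is done.

Besides the shell and the picture viewer there is one more tool, called after "Request:" by a JSON object that holds its "op" and its "data". servo_tool: Moves the arm, as the interface text tells. Its arguments: {"type":"object","properties":{"motion":{"type":"array"},"newtons":{"type":"number"}},"required":["motion"]}

```bash
ls; mkdir -p pics
cat > h.py <<'E'
import numpy as np, cv2
from cell import env
def snap(n,name):
    o=env.get_obs(); c=env.camera(n)
    cv2.imwrite(f'pics/{name}.png',c['pixels'][:,:,::-1])
    if n=='wrist':
        T=np.eye(4);T[:3,:3]=o['tcp_rot'];T[:3,3]=o['tool_pos'];M=T@np.array(c['hand_eye'])
    else:
        M=np.eye(4);M[:3,:3]=c['rotation'];M[:3,3]=c['position']
    np.savez(f'pics/{name}.npz',pix=c['pixels'],depth=c['depth'],K=c['camera_matrix'],M=M)
    return c
def cloud(name):
    d=np.load(f'pics/{name}.npz');K=d['K'];D=d['depth'].astype(float);M=d['M']
    v,u=np.mgrid[0:D.shape[0],0:D.shape[1]]
    x=(u-K[0,2])/K[0,0]*D;y=(v-K[1,2])/K[1,1]*D
    P=np.stack([x,-y,-D],-1)@M[:3,:3].T+M[:3,3]
    P[D==0]=np.nan
    return P,d['pix']
def ortho(names,out,x0,x1,y0,y1,res=1.0,zmin=-5,zmax=400):
    # top-down: up = +x, left = +y
    W=int((y1-y0)/res);H=int((x1-x0)/res)
    im=np.zeros((H,W,3),np.uint8);Z=np.full((H,W),-1e9)
    for n in names:
        P,c=cloud(n);p=P.reshape(-1,3);c=c.reshape(-1,3)
        ok=np.isfinite(p[:,0])&(p[:,2]>zmin)&(p[:,2]<zmax);p=p[ok];c=c[ok]
        r=((x1-p[:,0])/res).astype(int);q=((y1-p[:,1])/res).astype(int)
        ok=(r>=0)&(r<H)&(q>=0)&(q<W)
        o=np.argsort(p[ok][:,2]);r,q,z,cc=r[ok][o],q[ok][o],p[ok][o][:,2],c[ok][o]
        m=z>=Z[r,q];im[r[m],q[m]]=cc[m];Z[r[m],q[m]]=z[m]
    cv2.imwrite(f'pics/{out}.png',im[:,:,::-1]);return im,Z
E
python3 - <<'E'
from h import *
o=env.get_obs()
for k in o: print(k,np.round(o[k],3).tolist())
for n in['scene','side','wrist']:
    c=snap(n,n+'0'); print(n,c['camera_matrix'],c.get('position'),c.get('rotation'),c.get('hand_eye'),[k for k in c])
E
```

```text
pics
clock 0.0
qpos [0.941, 0.159, 1.598, -0.0, 1.386, -0.21]
qd [0.001, -0.002, 0.002, 0.001, -0.001, 0.001]
joint_torque [0.001, -38.557, -32.211, 0.07, 0.038, -0.0]
tool_pos [234.023, 524.59, 235.634]
tcp_rot [[0.913, -0.001, 0.408], [-0.408, -0.002, 0.913], [-0.0, -1.0, -0.002]]
contact_force [-0.381, -0.51, 0.731]
ft_torque [0.011, 0.014, -0.015]
finger_gap 91.93
scene [[400.72757373   0.         280.72902725]
 [  0.         400.72757373 212.35657302]
 [  0.           0.           1.        ]] [1139.02595717  590.82702752  829.17598798] [[-0.70527414 -0.4814155   0.52041089]
 [ 0.70879671 -0.49331862  0.50422611]
 [ 0.01398611  0.72448316  0.68915059]] None ['pixels', 'depth', 'camera_matrix', 'position', 'rotation']
side [[519.74551294   0.         279.88150011]
 [  0.         519.74551294 207.17165024]
 [  0.           0.           1.        ]] [  351.40496066 -1054.5850878   1027.08003202] [[ 0.98465111  0.11344948 -0.13263259]
 [-0.17447685  0.62034501 -0.76467634]
 [-0.00447417  0.77608072  0.63061771]] None ['pixels', 'depth', 'camera_matrix', 'position', 'rotation']
wrist [[295.41049897   0.         277.04128022]
 [  0.         295.41049897 215.61141432]
 [  0.           0.           1.        ]] None None [[ 2.39111815e-04 -9.63911666e-01 -2.66222170e-01 -7.43141694e+01]
 [ 1.39542649e-04  2.66222207e-01 -9.63911675e-01 -1.47567081e+02]
 [ 9.99999962e-01  1.93333323e-04  1.98163662e-04 -2.65570177e-01]
 [ 0.00000000e+00  0.00000000e+00  0.00000000e+00  1.00000000e+00]] ['pixels', 'depth', 'camera_matrix', 'hand_eye']
```

View pics/scene0.png

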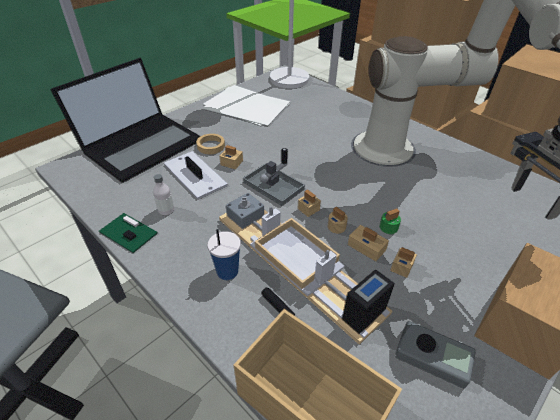

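View pics/side0.png

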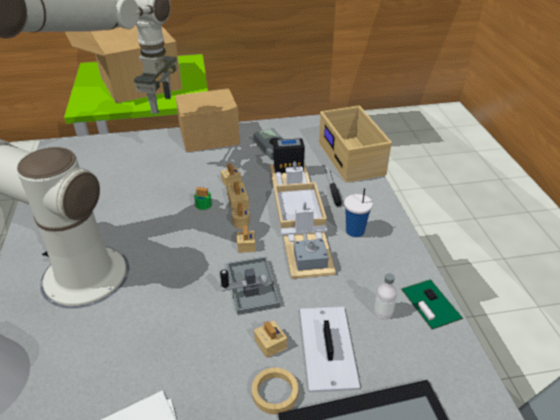

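Run:
```python
from h import *
im,Z=ortho(['scene0','side0'],'ortho0',150,850,-600,600,1.5)
```

```text
(no output)
```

View pics/ortho0.png

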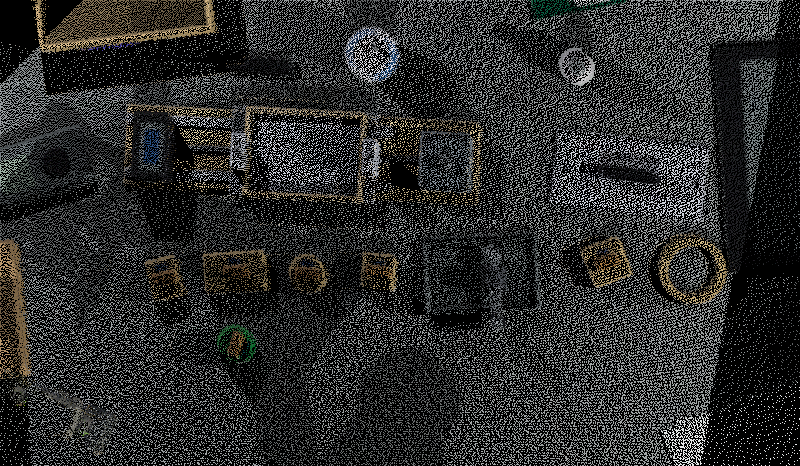

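View now.

```bash
cat >> h.py <<'E'
from scipy.spatial.transform import Rotation as R
def Rdown(th):
    # th: world angle (rad) of tool z (jaw axis)
    z=np.array([np.cos(th),np.sin(th),0]);y=np.array([0,0,-1.]);x=np.cross(y,z)
    return np.stack([x,y,z],1)
def st():
    o=env.get_obs();Rm=np.array(o['tcp_rot']);p=np.array(o['tool_pos'])
    return p,Rm,o
def rel(pos,th,ref=None):
    """rows (cm, rotvec) from current pose to world pos/yaw"""
    p,Rm,o=st() if ref is None else (ref[0],ref[1],None)
    d=Rm.T@(np.array(pos)-p)/10
    best=None
    for k in (0,np.pi):
        rv=R.from_matrix(Rm.T@Rdown(th+k)).as_rotvec()
        if best is None or np.linalg.norm(rv)<np.linalg.norm(best):best=rv
    return np.round(np.r_[d,best],3).tolist()
def show():
    p,Rm,o=st();print('t',round(float(o['clock']),2),'tcp',np.round(p,1),'jaw deg',round(float(np.degrees(np.arctan2(Rm[1,2],Rm[0,2]))),2),'tilt',np.round(Rm[2],3),'F',np.round(o['contact_force'],1),'gap',round(float(o['finger_gap']),1),'q',np.round(o['qpos'],2))
E
python3 - <<'E'
from h import *
show();print(rel((470,220,300),np.pi/2))
E
```

```text
t 0.15 tcp [234.1 524.7 235.8] jaw deg 65.95 tilt [-0.    -1.    -0.001] F [0.5 0.  0.6] gap 91.6 q [ 0.94  0.16  1.6  -0.    1.39 -0.21]
[33.956, -6.4, -18.217, 0.001, -0.42, -0.001]
```

Request:
{"op": "servo_tool", "data": {"motion": [34,-6.4,-18.2,0,-0.42,0,1,34,-6.4,-18.2,0,-0.42,0,1,34,-6.4,-18.2,0,-0.42,0,1,34,-6.4,-18.2,0,-0.42,0,1,34,-6.4,-18.2,0,-0.42,0,1,34,-6.4,-18.2,0,-0.42,0,1,34,-6.4,-18.2,0,-0.42,0,1,34,-6.4,-18.2,0,-0.42,0,1]}}

```text
clock: 1.15
tool_pos: [471.5, 218.9, 300.6]
tcp_rot: [[1.0, 0.0, 0.003], [-0.003, 0.0, 1.0], [0.0, -1.0, 0.0]]
contact_force: [-0.5, -0.3, -0.5]
finger_gap: 91.9
```

Run:
```python
from h import *
show();snap('wrist','w1');show()
print(rel((470,-210,300),np.pi/2))
```

```text
t 1.15 tcp [471.5 218.9 300.6] jaw deg 89.82 tilt [ 0. -1.  0.] F [-0.5 -0.3 -0.5] gap 91.9 q [ 0.2  -0.02  1.66  0.    1.5  -1.37]
t 1.2 tcp [470.6 220.  300.3] jaw deg 89.93 tilt [-0.001 -1.     0.   ] F [-0.8 -0.1  0.6] gap 91.8 q [ 0.2  -0.02  1.66  0.    1.5  -1.37]
[-0.008, 0.015, -43.002, -0.0, -0.001, -0.001]
```

View pics/w1.png

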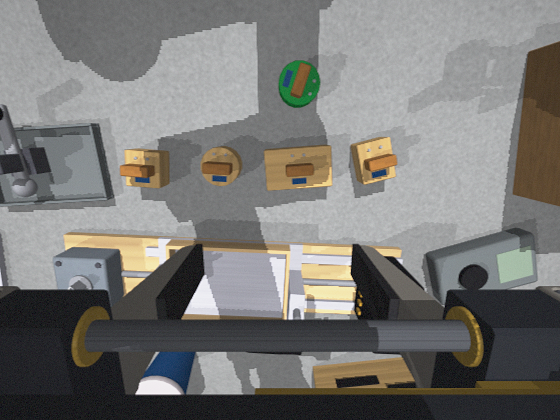

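Request:
{"op": "servo_tool", "data": {"motion": [0,0,-43,0,0,0,1,0,0,-43,0,0,0,1,0,0,-43,0,0,0,1,0,0,-43,0,0,0,1,0,0,-43,0,0,0,1,0,0,-43,0,0,0,1,0,0,-43,0,0,0,1,0,0,-43,0,0,0,1,0,0,-43,0,0,0,1]}}

```text
clock: 2.33
tool_pos: [470.9, -208.0, 300.2]
tcp_rot: [[1.0, -0.001, -0.002], [0.002, 0.001, 1.0], [-0.001, -1.0, 0.001]]
contact_force: [-0.3, -0.1, 0.8]
finger_gap: 91.7
```

Run:
```python
from h import *
show();snap('wrist','w2');show()
im,Z=ortho(['w1'],'o1',330,680,-120,460,1)
np.save('pics/Z1.npy',Z)
```

```text
t 2.33 tcp [ 470.9 -208.   300.2] jaw deg 90.1 tilt [-0.001 -1.     0.001] F [-0.3 -0.1  0.8] gap 91.7 q [-0.65 -0.04  1.67  0.    1.5  -2.22]
t 2.38 tcp [ 471.  -207.7  300.4] jaw deg 90.14 tilt [-0.    -1.     0.001] F [-0.2  1.5 -0.2] gap 92.1 q [-0.65 -0.04  1.67  0.    1.5  -2.22]
```

View pics/w2.png

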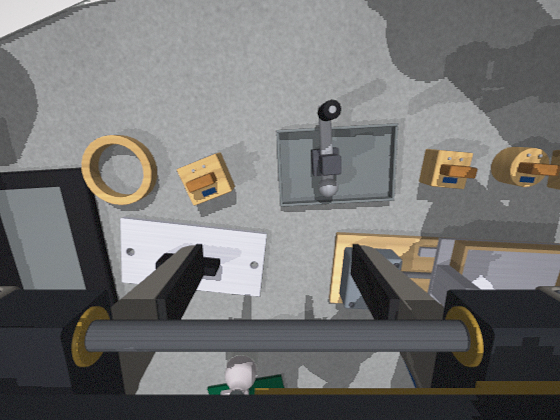

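View pics/o1.png

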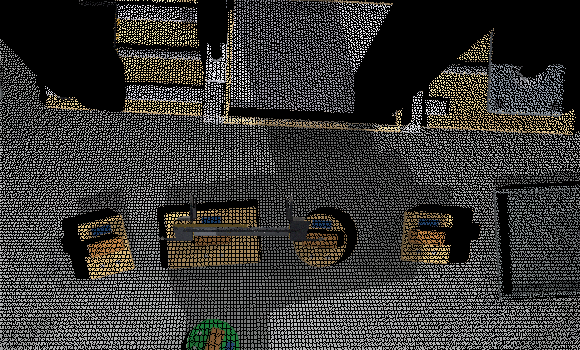

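```bash
cat >> h.py <<'E'
def objs(name,zlo,zhi,xr,yr,minpts=25,quiet=False):
    P,c=cloud(name);m=(P[...,2]>zlo)&(P[...,2]<zhi)&(P[...,0]>xr[0])&(P[...,0]<xr[1])&(P[...,1]>yr[0])&(P[...,1]<yr[1])
    n,l,s,_=cv2.connectedComponentsWithStats(m.astype(np.uint8),connectivity=4)
    out=[]
    for i in range(1,n):
        if s[i,4]<minpts: continue
        q=P[l==i];r=cv2.minAreaRect(q[:,:2].astype(np.float32))
        col=np.median(c[l==i],0).astype(int)
        out.append((r,np.median(q[:,2]),len(q),col))
        if not quiet:print(np.round(r[0],1),'size',np.round(r[1],1),'ang',round(r[2],1),'z',round(float(np.median(q[:,2])),1),'n',len(q),'bgr',col.tolist())
    return out
E
python3 - <<'E'
from h import *
for w,yr in(('w1',(-20,480)),('w2',(-480,80))):
    print(w,'tabs');objs(w,58,72,(330,540),yr)
    print('cases');objs(w,33,46,(330,540),yr,60)
for w in('scene0','side0'):
    print(w,'tabs');objs(w,58,72,(330,540),(-480,480),8)
print('tabletop',)
P,c=cloud('w1');print(np.nanmedian(P[100:130,150:250,2]))
E
```

```text
w1 tabs
[339.6 245.5] size [13.7 24.1] ang 70.8 z 65.1 n 238 bgr [125, 87, 49]
[433.1 354.4] size [14.3 36. ] ang 14.2 z 65.1 n 330 bgr [188, 129, 71]
[439.8 140.3] size [34.7 14.1] ang 85.5 z 65.3 n 308 bgr [126, 88, 50]
[442.3 247.5] size [14.2 35.1] ang 3.4 z 65.2 n 308 bgr [127, 88, 51]
[442.8  33.1] size [36.6 14. ] ang 85.5 z 65.3 n 339 bgr [182, 125, 68]
cases
[345.5 247.7] size [30.2 52.7] ang 0.5 z 39.4 n 667 bgr [31, 117, 56]
[433.2 354.4] size [56.3 46. ] ang 14.5 z 39.4 n 1066 bgr [219, 181, 121]
[442.4 248. ] size [56.1 91.8] ang 4.0 z 39.4 n 2387 bgr [161, 133, 90]
[439.6 139.9] size [52.5 52. ] ang 88.0 z 39.5 n 857 bgr [146, 121, 86]
[443.   33.1] size [48.3 50.5] ang 85.0 z 39.5 n 969 bgr [159, 130, 89]
w2 tabs
[ 433.7 -151.7] size [21.5  1.2] ang 2.4 z 65.5 n 29 bgr [45, 46, 47]
[442.8  32.2] size [36.9 14.1] ang 85.2 z 65.1 n 331 bgr [150, 108, 59]
[ 457.7 -309.2] size [13.9 35.9] ang 21.0 z 65.2 n 303 bgr [175, 120, 65]
cases
[ 398.3 -142.9] size [46.8 16.3] ang 5.6 z 41.1 n 423 bgr [117, 118, 124]
[442.8  32.2] size [48.6 50.1] ang 84.8 z 39.3 n 1018 bgr [186, 15
[... 638 characters left out ...]
4.1 n 75 bgr [99, 73, 49]
[434.5 354.3] size [15.2 35. ] ang 14.9 z 64.5 n 83 bgr [98, 73, 49]
side0 tabs
[429.6 349.8] size [12.6 45.2] ang 16.4 z 63.6 n 35 bgr [114, 84, 45]
[439.  245.2] size [14.2 38.8] ang 5.6 z 64.4 n 38 bgr [117, 84, 45]
[339.4 240.1] size [18.8 18.3] ang 84.4 z 63.2 n 29 bgr [155, 114, 61]
[436.  137.6] size [38.1 11.9] ang 83.5 z 63.5 n 43 bgr [120, 89, 49]
[439.9  29.9] size [38.3 13.9] ang 89.0 z 64.0 n 51 bgr [162, 125, 71]
[ 429.8 -151.5] size [10.4 22.7] ang 89.1 z 65.6 n 40 bgr [54, 56, 61]
[ 366.9 -152.3] size [21.9 13.2] ang 12.0 z 64.2 n 38 bgr [22, 24, 26]
[ 453.8 -311.2] size [16.  38.1] ang 25.0 z 64.2 n 92 bgr [168, 125, 66]
tabletop
-0.5245964700968955
```

Run:
```python
from h import *
a=np.radians(21);print(rel((457.8,-309.2,180),a))
```

```text
[-1.342, 12.028, -10.154, -0.001, 1.207, -0.001]
```

Request:
{"op": "servo_tool", "data": {"motion": [-1.34,12,-10.15,0,1.207,0,0.6,-1.34,12,-10.15,0,1.207,0,0.6,-1.34,12,-10.15,0,1.207,0,0.6,-1.34,12,-10.15,0,1.207,0,0.6,-1.34,12,-10.15,0,1.207,0,0.6,-1.34,12,-10.15,0,1.207,0,0.6,-1.34,12,-10.15,0,1.207,0,0.6,-1.34,12,-10.15,0,1.207,0,0.6], "newtons": 25}}

```text
clock: 3.38
tool_pos: [458.1, -309.5, 180.8]
tcp_rot: [[0.359, 0.0, 0.933], [-0.933, 0.0, 0.359], [-0.0, -1.0, 0.0]]
contact_force: [-0.3, -0.8, -0.1]
finger_gap: 55.1
```

Run:
```python
from h import *
show();snap('wrist','w3');show()
objs('w3',58,72,(330,540),(-400,-250))
objs('w3',33,46,(330,540),(-400,-250))
print(rel((457.8,-309.2,64),np.radians(21)))
```

```text
t 3.38 tcp [ 458.1 -309.5  180.8] jaw deg 21.06 tilt [-0. -1.  0.] F [-0.3 -0.8 -0.1] gap 55.1 q [-0.81  0.15  1.72  0.    1.27 -1.18]
t 3.42 tcp [ 458.  -309.7  180.8] jaw deg 21.07 tilt [ 0. -1.  0.] F [ 0.   0.4 -1. ] gap 55.4 q [-0.81  0.15  1.72  0.    1.27 -1.18]
[ 458.2 -309.4] size [13.2 35.8] ang 21.3 z 65.3 n 570 bgr [175, 120, 66]
[ 458.3 -309.6] size [56.  60.2] ang 21.1 z 39.5 n 2576 bgr [220, 183, 121]
[-0.058, 11.676, -0.001, -0.0, 0.001, 0.0]
```

View pics/w3.png

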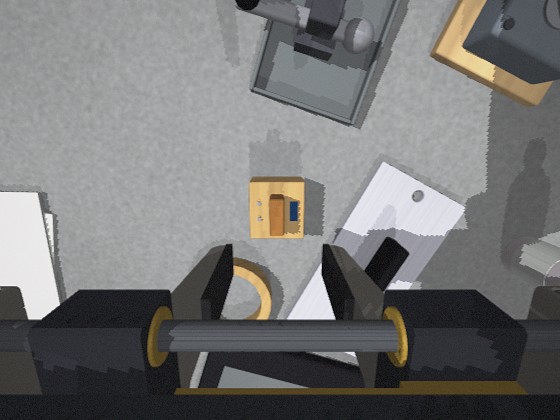

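Request:
{"op": "servo_tool", "data": {"motion": [0,6,0,0,0,0,0.6,0,11.65,0,0,0,0,0.5,0,11.65,0,0,0,0,0.4,0,11.65,0,0,0,0,0,0,11.65,0,0,0,0,0,0,11.65,0,0,0,0,0,0,11.65,0,0,0,0,0,0,8,0,0,0,0,0,0,0,0,0,0,0,0,0,-6,0,0,0,0,0], "newtons": 25}}

```text
clock: 4.68
tool_pos: [456.7, -310.7, 226.6]
tcp_rot: [[0.356, -0.001, 0.934], [-0.934, 0.001, 0.356], [-0.001, -1.0, -0.001]]
contact_force: [0.6, -0.1, -1.7]
finger_gap: 14.0
```

Run:
```python
from h import *
show()
print(rel((560,60,330),0))
```

```text
t 4.67 tcp [ 456.7 -310.7  226.6] jaw deg 20.86 tilt [-0.001 -1.    -0.001] F [ 0.6 -0.1 -1.7] gap 14.0 q [-0.82  0.11  1.67 -0.    1.36 -1.18]
[-30.98, -10.313, 22.843, 0.001, 0.364, -0.001]
```

Run:
```python
from h import *
print(rel((480,70,330),0))
```

```text
[-34.763, -10.301, 15.723, 0.001, 0.364, -0.001]
```

Request:
{"op": "servo_tool", "data": {"motion": [-34.8,-10.3,15.7,0,0.364,0,0,-34.8,-10.3,15.7,0,0.364,0,0,-34.8,-10.3,15.7,0,0.364,0,0,-34.8,-10.3,15.7,0,0.364,0,0,-34.8,-10.3,15.7,0,0.364,0,0,-34.8,-10.3,15.7,0,0.364,0,0,-34.8,-10.3,15.7,0,0.364,0,0,-34.8,-10.3,15.7,0,0.364,0,0,-34.8,-10.3,15.7,0,0.364,0,0], "newtons": 25}}

```text
clock: 5.8
tool_pos: [479.9, 69.1, 327.9]
tcp_rot: [[-0.001, -0.001, 1.0], [-1.0, -0.0, -0.001], [0.0, -1.0, -0.001]]
contact_force: [0.6, -0.1, -1.3]
finger_gap: 14.0
```

Run:
```python
from h import *
show();snap('wrist','w4');snap('scene','s4');show()
im,Z=ortho(['w4'],'o4',500,720,-130,420,1)
```

```text
t 5.8 tcp [479.9  69.1 327.9] jaw deg -0.04 tilt [ 0.    -1.    -0.001] F [ 0.6 -0.1 -1.3] gap 14.0 q [-0.11 -0.13  1.71 -0.    1.56 -0.11]
t 5.9 tcp [480.   68.8 328. ] jaw deg -0.1 tilt [ 0.    -1.    -0.001] F [-0.4 -0.3 -0.9] gap 13.6 q [-0.11 -0.13  1.71 -0.    1.56 -0.11]
```

View pics/w4.png

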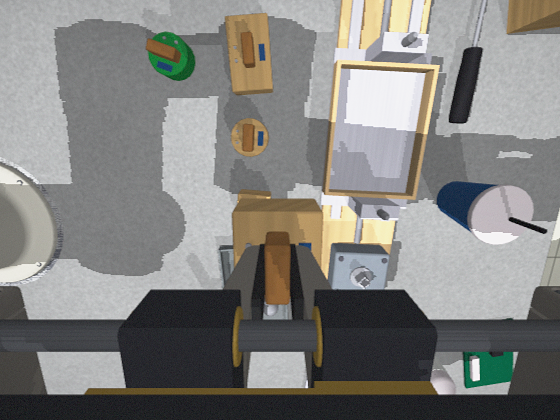

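View pics/o4.png

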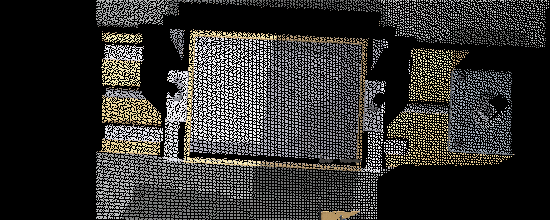

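Run:
```python
from h import *
print('walls');objs('w4',52,59,(520,720),(0,300),60)
print('posts');objs('w4',99,108,(520,720),(0,300),20)
print('pins');objs('w4',118,135,(520,720),(0,300),3)
P,c=cloud('w4')
m=(P[...,2]>52)&(P[...,2]<59)&(P[...,0]>535)&(P[...,0]<700)&(P[...,1]>30)&(P[...,1]<250)
q=P[m];print(cv2.minAreaRect(q[:,:2].astype(np.float32)))
f=(abs(P[...,2]-30)<4)&(P[...,0]>535)&(P[...,0]<700)&(P[...,1]>30)&(P[...,1]<250)
# floor comps
print('floor');objs('w4',26,34,(535,700),(40,250),200)
print('pins scene');objs('s4',118,135,(520,720),(0,300),3);objs('s4',99,108,(520,720),(0,300),10);objs('s4',52,59,(520,720),(0,300),60)
print('gear');objs('w4',55,70,(540,700),(-140,0),20);objs('w4',80,95,(540,700),(-140,0),3)
```

```text
walls
[619.6 144.2] size [214.6 132.8] ang 87.0 z 55.3 n 2059 bgr [198, 169, 142]
posts
[624.5 242.9] size [20.8 50.9] ang 86.9 z 103.4 n 800 bgr [239, 239, 243]
[614.2  45.6] size [20.4 50. ] ang 86.9 z 103.4 n 511 bgr [179, 179, 191]
pins
[623.2 242.3] size [7.5 9.6] ang 32.6 z 125.6 n 103 bgr [140, 141, 147]
[613.2  46.2] size [9.4 7.2] ang 58.2 z 125.7 n 62 bgr [96, 96, 100]
((619.4693603515625, 142.3740692138672), (210.97073364257812, 132.7698974609375), 86.99623107910156)
floor
[579.  239.4] size [20.9 42.1] ang 89.8 z 29.4 n 238 bgr [229, 229, 237]
[622.6 144.1] size [169.  118.9] ang 86.9 z 29.5 n 9968 bgr [182, 182, 194]
[569.2  48. ] size [17.3 41.4] ang 87.3 z 29.6 n 235 bgr [241, 241, 244]
pins scene
[616.7  46.8] size [6.3 8.7] ang 26.4 z 123.2 n 16 bgr [92, 92, 99]
[626.4 244.1] size [6.2 7.1] ang 68.2 z 124.8 n 18 bgr [94, 97, 102]
[615.   46.8] size [22.9 50.9] ang 85.9 z 103.0 n 107 bgr [135, 137, 148]
[625.3 243.4] size [21.5 50.4] ang 87.9 z 103.2 n 133 bgr [198, 203, 217]
[568.7 126.4] size [ 95.1 203.7] ang 25.8 z 54.9 n 236 bgr [132, 119, 96]
[680.6  92.9] size [86.7 23.5] ang 73.5 z 55.1 n 83 bgr [140, 121, 95]
[673.7 216.5] size [40.2 97.5] ang 32.6 z 54.9 n 115 bgr [205, 177, 140]
gear
[608.6 -61. ] size [63.9 83.8] ang 88.1 z 59.6 n 1905 bgr [164, 175, 187]
[608.7 -67.5] size [12.9 14.4] ang 45.0 z 81.6 n 86 bgr [135, 136, 141]
```

```bash
cat >> h.py <<'E'
C=np.array([619.4,144.3]);TH=np.radians(-3.0)
def loc(x,y): return C+x*np.array([np.cos(TH),np.sin(TH)])+y*np.array([-np.sin(TH),np.cos(TH)])
E
python3 - <<'E'
from h import *
t=loc(-29.7,-48.7);print(t,rel((t[0],t[1],250),TH),rel((t[0],t[1],140),TH))
E
```

```text
[587.19194175  97.22111956] [-2.865, 7.782, 10.723, 0.001, 0.051, 0.0] [-2.868, 18.782, 10.736, 0.001, 0.051, 0.0]
```

Request:
{"op": "servo_tool", "data": {"motion": [-2.87,4,10.73,0,0.051,0,0,-2.87,7.8,10.73,0,0.051,0,0,-2.87,12,10.73,0,0.051,0,0,-2.87,17,10.73,0,0.051,0,0,-2.87,18.8,10.73,0,0.051,0,0,-2.87,18.8,10.73,0,0.051,0,0], "newtons": 25}}

```text
clock: 6.65
tool_pos: [587.0, 97.9, 140.1]
tcp_rot: [[-0.052, -0.002, 0.999], [-0.999, 0.0, -0.052], [0.0, -1.0, -0.002]]
contact_force: [0.2, 0.7, -1.7]
finger_gap: 13.9
```

Run:
```python
from h import *
show()
t=loc(-29.7,-48.7);print(t,rel((t[0],t[1],95),TH))
```

```text
t 6.65 tcp [587.   97.9 140.1] jaw deg -2.98 tilt [ 0.    -1.    -0.002] F [ 0.2  0.7 -1.7] gap 13.9 q [-0.04  0.3   1.63 -0.    1.22  0.01]
[587.19194175  97.22111956] [0.065, 4.506, 0.03, 0.002, 0.0, 0.0]
```

Request:
{"op": "servo_tool", "data": {"motion": [0.07,2.5,0.03,0,0,0,0,0.07,4.5,0.03,0,0,0,0,0.07,4.5,0.03,0,0,0,0,0.07,4.5,0.03,0,0,0,0.35,0.07,4.5,0.03,0,0,0,0.35,0.07,4.5,0.03,0,0,0,0.35,0.07,0,0.03,0,0,0,0.35,0.07,-6,0.03,0,0,0,0.35,0.07,-10,0.03,0,0,0,0.35], "newtons": 25}}

```text
clock: 7.78
tool_pos: [588.6, 97.9, 244.2]
tcp_rot: [[-0.051, 0.004, 0.999], [-0.999, -0.0, -0.051], [-0.0, -1.0, 0.004]]
contact_force: [1.2, -0.8, 0.1]
finger_gap: 32.1
```

Run:
```python
from h import *
show()
print(rel((442.8,32.7,180),np.radians(-4.8)))
```

```text
t 7.78 tcp [588.6  97.9 244.2] jaw deg -2.92 tilt [-0.    -1.     0.004] F [ 1.2 -0.8  0.1] gap 32.1 q [-0.04  0.21  1.53 -0.    1.4   0.01]
[7.252, 6.366, -14.252, -0.004, 0.033, -0.0]
```

Request:
{"op": "servo_tool", "data": {"motion": [7.2,3,-14.3,0,0.033,0,0.5,7.2,6,-14.3,0,0.033,0,0.5,7.2,6,-14.3,0,0.033,0,0.5,7.2,6,-14.3,0,0.033,0,0.5,7.2,6,-14.3,0,0.033,0,0.5], "newtons": 25}}

```text
clock: 8.4
tool_pos: [442.5, 33.1, 181.8]
tcp_rot: [[-0.084, 0.003, 0.996], [-0.996, -0.0, -0.084], [0.0, -1.0, 0.003]]
contact_force: [0.1, 0.0, 1.0]
finger_gap: 46.3
```

Run:
```python
from h import *
show();snap('wrist','w5');show()
print('tabs');objs('w5',58,72,(330,540),(-20,400))
print('cases');objs('w5',33,46,(330,540),(-20,400))
print('tray');objs('w5',90,102,(530,700),(40,260));objs('w5',64,76,(530,700),(40,260))
print(rel((442.8,32.7,64.2),np.radians(-4.8)))
```

```text
t 8.4 tcp [442.5  33.1 181.8] jaw deg -4.83 tilt [ 0.    -1.     0.003] F [0.1 0.  1. ] gap 46.3 q [-0.2  -0.15  2.01  0.    1.27 -0.11]
t 8.45 tcp [443.1  33.2 182.2] jaw deg -4.8 tilt [ 0.    -1.     0.003] F [0.7 0.5 1.1] gap 45.9 q [-0.2  -0.14  2.01  0.    1.27 -0.11]
tabs
[440.2 139. ] size [35.3 14. ] ang 85.5 z 65.2 n 760 bgr [131, 91, 52]
[443.2  32.9] size [35.1 13.3] ang 85.2 z 65.3 n 565 bgr [197, 135, 74]
cases
[341.7 223.4] size [23.3  7.7] ang 1.7 z 38.4 n 280 bgr [20, 81, 42]
[445.4 211.3] size [56.  21.1] ang 3.1 z 39.2 n 1587 bgr [142, 117, 79]
[440.5 138.7] size [52.6 53. ] ang 43.1 z 39.4 n 2021 bgr [149, 123, 89]
[443.5  32.9] size [47.1 50. ] ang 84.8 z 39.4 n 1681 bgr [171, 141, 106]
tray
[588.3  97.3] size [36. 15.] ang 87.5 z 95.2 n 1010 bgr [126, 88, 50]
[611.8  54.6] size [52.6 15.9] ang 15.2 z 96.3 n 356 bgr [100, 99, 106]
[588.3  97.3] size [60.1 56.8] ang 87.1 z 69.4 n 3459 bgr [146, 121, 83]
[611.3  54.6] size [51.5 15.6] ang 15.7 z 70.4 n 259 bgr [106, 108, 114]
[0.046, 11.798, -0.063, -0.003, -0.0, 0.0]
```

View pics/w5.png

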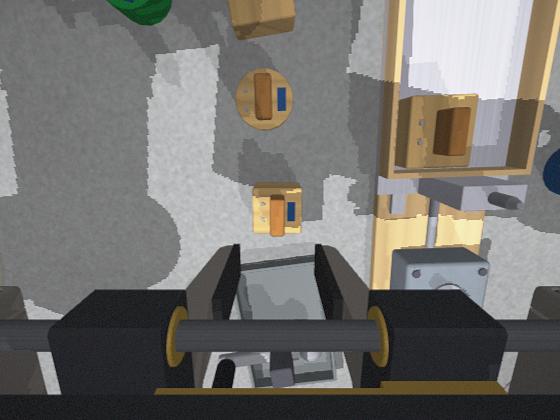

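Request:
{"op": "servo_tool", "data": {"motion": [0.04,6,0,0,0,0,0.5,0.04,11.8,0,0,0,0,0.5,0.04,11.8,0,0,0,0,0.4,0.04,11.8,0,0,0,0,0,0.04,11.8,0,0,0,0,0,0.04,11.8,0,0,0,0,0,0.04,8,0,0,0,0,0,0.04,2,0,0,0,0,0,0.04,-4,0,0,0,0,0,0.04,-5,0,0,0,0,0], "newtons": 25}}

```text
clock: 9.7
tool_pos: [443.8, 32.4, 235.4]
tcp_rot: [[-0.084, 0.009, 0.996], [-0.996, -0.002, -0.084], [0.001, -1.0, 0.009]]
contact_force: [-0.1, 0.4, -1.8]
finger_gap: 14.0
```

Run:
```python
from h import *
show()
t=loc(30,-54.5);print(t,rel((t[0],t[1],240),TH),rel((t[0],t[1],140),TH))
```

```text
t 9.7 tcp [443.8  32.4 235.4] jaw deg -4.81 tilt [ 0.001 -1.     0.009] F [-0.1  0.4 -1.8] gap 14.0 q [-0.2  -0.2   1.95  0.    1.38 -0.12]
[646.50657643  88.30461167] [-7.269, -0.283, 19.733, -0.009, -0.032, 0.001] [-7.279, 9.716, 19.638, -0.009, -0.032, 0.001]
```

Request:
{"op": "servo_tool", "data": {"motion": [-7.27,-0.3,19.7,-0.004,-0.032,0,0,-7.27,-0.3,19.7,-0.004,-0.032,0,0,-7.27,-0.3,19.7,-0.004,-0.032,0,0,-7.27,-0.3,19.7,-0.004,-0.032,0,0,-7.27,5,19.7,-0.004,-0.032,0,0,-7.27,9.7,19.7,-0.004,-0.032,0,0,-7.27,9.7,19.7,-0.004,-0.032,0,0,-7.27,9.7,19.7,-0.004,-0.032,0,0], "newtons": 25}}

```text
clock: 10.7
tool_pos: [644.2, 88.7, 134.8]
tcp_rot: [[-0.052, -0.003, 0.999], [-0.999, 0.0, -0.052], [-0.0, -1.0, -0.003]]
contact_force: [0.0, -0.5, 0.1]
finger_gap: 14.0
```

Run:
```python
from h import *
show()
t=loc(30,-54.5);print(t,rel((t[0],t[1],95),TH))
```

```text
t 10.7 tcp [644.2  88.7 134.8] jaw deg -2.98 tilt [-0.    -1.    -0.003] F [ 0.  -0.5  0.1] gap 14.0 q [-0.05  0.44  1.46  0.    1.25  0.  ]
[646.50657643  88.30461167] [0.032, 3.975, 0.24, 0.003, 0.0, -0.0]
```

Request:
{"op": "servo_tool", "data": {"motion": [0.03,2,0.24,0.003,0,0,0,0.03,3.98,0.24,0.003,0,0,0,0.03,3.98,0.24,0.003,0,0,0,0.03,3.98,0.24,0.003,0,0,0.35,0.03,3.98,0.24,0.003,0,0,0.35,0.03,3.98,0.24,0.003,0,0,0.35,0.03,0,0.24,0,0,0,0.35,0.03,-6,0.24,0,0,0,0.35,0.03,-10,0.24,0,0,0,0.35,0.03,-10,0.24,0,0,0,0.35], "newtons": 25}}

```text
clock: 11.95
tool_pos: [648.8, 88.2, 238.8]
tcp_rot: [[-0.052, 0.005, 0.999], [-0.999, -0.0, -0.052], [-0.0, -1.0, 0.005]]
contact_force: [0.5, 0.5, -0.5]
finger_gap: 32.1
```

Run:
```python
from h import *
show()
print(rel((440.1,139.4,180),np.radians(-4.5)))
```

```text
t 11.95 tcp [648.8  88.2 238.8] jaw deg -2.97 tilt [-0.    -1.     0.005] F [ 0.5  0.5 -0.5] gap 32.1 q [-0.05  0.36  1.35  0.    1.42  0.  ]
[-4.026, 5.775, -21.138, -0.005, 0.027, -0.0]
```

Request:
{"op": "servo_tool", "data": {"motion": [-4,0,-21.1,-0.003,0.027,0,0.5,-4,3,-21.1,-0.003,0.027,0,0.5,-4,5.8,-21.1,-0.003,0.027,0,0.5,-4,5.8,-21.1,-0.003,0.027,0,0.5,-4,5.8,-21.1,-0.003,0.027,0,0.5,-4,5.8,-21.1,-0.003,0.027,0,0.5], "newtons": 25}}

```text
clock: 12.7
tool_pos: [438.3, 139.1, 176.6]
tcp_rot: [[-0.079, -0.006, 0.997], [-0.997, 0.0, -0.079], [0.0, -1.0, -0.006]]
contact_force: [0.9, 0.0, 0.3]
finger_gap: 45.7
```

Run:
```python
from h import *
show();snap('wrist','w6');show()
print('tabs');objs('w6',58,72,(330,540),(-20,420))
print('cases');objs('w6',33,46,(330,540),(-20,420))
print('tray');objs('w6',90,102,(530,700),(40,260));objs('w6',64,76,(530,700),(40,260))
print(rel((440.1,139.4,64.2),np.radians(-4.5)))
```

```text
t 12.7 tcp [438.3 139.1 176.6] jaw deg -4.53 tilt [ 0.    -1.    -0.006] F [0.9 0.  0.3] gap 45.7 q [ 0.04 -0.09  1.97  0.    1.26  0.12]
t 12.75 tcp [439.  139.  177.1] jaw deg -4.55 tilt [ 0.    -1.    -0.005] F [0.5 1.2 0.1] gap 45.8 q [ 0.04 -0.09  1.97  0.    1.26  0.12]
tabs
[442.8 247.4] size [14. 36.] ang 3.9 z 65.2 n 804 bgr [132, 92, 52]
[340.  244.9] size [13.9 24.8] ang 70.9 z 65.1 n 533 bgr [127, 88, 49]
[440.4 139.6] size [35.6 13.9] ang 85.7 z 65.2 n 608 bgr [133, 93, 53]
cases
[442.9 247.4] size [56.1 92. ] ang 3.9 z 39.4 n 5927 bgr [167, 137, 93]
[345.7 247. ] size [31.2 53.8] ang 0.1 z 39.3 n 1460 bgr [26, 107, 52]
[440.3 140.2] size [53.2 51.6] ang 1.2 z 39.4 n 1560 bgr [156, 130, 92]
tray
[619.2 235.1] size [18.8 53.4] ang 64.3 z 96.1 n 501 bgr [145, 145, 154]
[583.7  98.2] size [35.7 14.6] ang 86.4 z 95.2 n 785 bgr [129, 90, 50]
[645.8  88. ] size [36.4 15.7] ang 87.3 z 95.2 n 830 bgr [124, 86, 49]
[624.1  54.7] size [ 2.1 31. ] ang 86.4 z 96.0 n 280 bgr [111, 111, 118]
[620.2 234.7] size [18.7 53.4] ang 65.0 z 70.4 n 361 bgr [149, 149, 159]
[583.9  97.8] size [60.2 56.5] ang 87.3 z 69.4 n 2671 bgr [163, 134, 90]
[645.4  88.2] size [48.  50.8] ang 87.0 z 69.5 n 1794 bgr [141, 116, 79]
[614.7  55.3] size [ 2.1 49.6] ang 87.0 z 68.9 n 249 bgr [113, 113, 120]
[-0.053, 11.29, 0.168, 0.005, -0.001, 0.0]
```

View pics/w6.png

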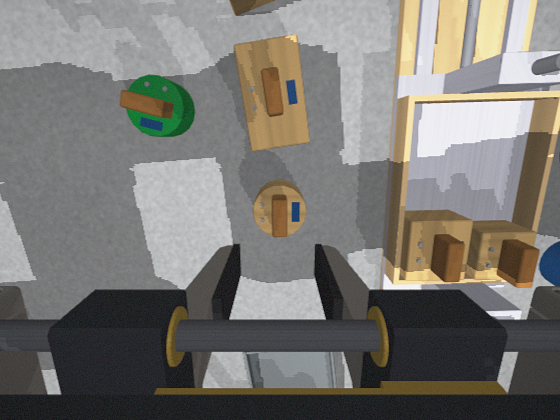

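Request:
{"op": "servo_tool", "data": {"motion": [-0.05,6,0.12,0.003,0,0,0.5,-0.05,11.3,0.12,0.003,0,0,0.5,-0.05,11.3,0.12,0.003,0,0,0.4,-0.05,11.3,0.12,0.003,0,0,0,-0.05,11.3,0.12,0.003,0,0,0,-0.05,11.3,0.12,0.003,0,0,0,-0.05,8,0.12,0.003,0,0,0,-0.05,2,0.12,0.003,0,0,0,-0.05,-4,0.12,0.003,0,0,0,-0.05,-5,0.12,0.003,0,0,0], "newtons": 25}}

```text
clock: 14.0
tool_pos: [441.6, 139.8, 231.1]
tcp_rot: [[-0.079, 0.005, 0.997], [-0.997, 0.001, -0.079], [-0.001, -1.0, 0.005]]
contact_force: [-0.0, -0.5, -1.4]
finger_gap: 13.8
```

Run:
```python
from h import *
show()
t=loc(30,1.5);print(t,rel((t[0],t[1],240),TH),rel((t[0],t[1],140),TH))
```

```text
t 14.0 tcp [441.6 139.8 231.1] jaw deg -4.52 tilt [-0.001 -1.     0.005] F [-0.  -0.5 -1.4] gap 13.8 q [ 0.04 -0.14  1.91  0.    1.37  0.12]
[649.43738998 144.22786561] [-2.084, -0.785, 20.689, -0.005, -0.027, -0.001] [-2.073, 9.215, 20.641, -0.005, -0.027, -0.001]
```

Request:
{"op": "servo_tool", "data": {"motion": [-2.08,-0.6,20.7,-0.003,-0.027,0,0,-2.08,-0.6,20.7,-0.003,-0.027,0,0,-2.08,-0.6,20.7,-0.003,-0.027,0,0,-2.08,4,20.7,-0.003,-0.027,0,0,-2.08,9.2,20.7,-0.003,-0.027,0,0,-2.08,9.2,20.7,-0.003,-0.027,0,0,-2.08,9.2,20.7,-0.003,-0.027,0,0], "newtons": 25}}

```text
clock: 14.88
tool_pos: [647.1, 144.1, 134.8]
tcp_rot: [[-0.052, -0.006, 0.999], [-0.999, 0.001, -0.052], [-0.0, -1.0, -0.006]]
contact_force: [0.2, 0.2, 0.0]
finger_gap: 13.9
```

Run:
```python
from h import *
show()
t=loc(30,1.5);print(t,rel((t[0],t[1],95),TH))
```

```text
t 14.88 tcp [647.1 144.1 134.8] jaw deg -2.97 tilt [-0.    -1.    -0.006] F [0.2 0.2 0. ] gap 13.9 q [0.04 0.47 1.42 0.   1.26 0.09]
[649.43738998 144.22786561] [-0.021, 3.974, 0.258, 0.006, 0.0, -0.0]
```

Request:
{"op": "servo_tool", "data": {"motion": [0,2,0.12,0.003,0,0,0,0,4.1,0.12,0.003,0,0,0,0,4.2,0.12,0.003,0,0,0,0,4.2,0.12,0.003,0,0,0], "newtons": 25}}

```text
clock: 15.38
tool_pos: [648.9, 144.1, 92.3]
tcp_rot: [[-0.052, -0.001, 0.999], [-0.999, 0.0, -0.052], [-0.0, -1.0, -0.001]]
contact_force: [2.5, 0.2, 2.2]
finger_gap: 13.7
```

Run:
```python
from h import *
show()
t=loc(30,1.5);print(t,rel((t[0],t[1],95),TH))
```

```text
t 15.38 tcp [648.9 144.1  92.3] jaw deg -2.98 tilt [-0.    -1.    -0.001] F [2.5 0.2 2.2] gap 13.7 q [0.04 0.52 1.44 0.   1.18 0.09]
[649.43738998 144.22786561] [-0.018, -0.27, 0.052, 0.001, 0.0, -0.0]
```

Request:
{"op": "servo_tool", "data": {"motion": [0,0,0,0,0,0,0.35,0,0,0,0,0,0,0.35,0,0,0,0,0,0,0.35,0,-4,0,0,0,0,0.35,0,-10,0,0,0,0,0.35,0,-15,0,0,0,0,0.35,0,-15,0,0,0,0,0.35], "newtons": 25}}

```text
clock: 16.25
tool_pos: [650.5, 144.1, 247.0]
tcp_rot: [[-0.052, 0.005, 0.999], [-0.999, 0.001, -0.052], [-0.001, -1.0, 0.005]]
contact_force: [-0.5, -0.1, -0.2]
finger_gap: 32.5
```

Run:
```python
from h import *
show()
print(rel((442.7,247.5,180),np.radians(3.8)))
```

```text
t 16.25 tcp [650.5 144.1 247. ] jaw deg -2.97 tilt [-0.001 -1.     0.005] F [-0.5 -0.1 -0.2] gap 32.5 q [0.04 0.38 1.31 0.   1.45 0.09]
[-9.242, 6.602, -21.324, -0.005, -0.118, -0.001]
```

Request:
{"op": "servo_tool", "data": {"motion": [-9.25,0,-21.2,-0.003,-0.118,0,0.5,-9.25,3,-21.2,-0.003,-0.118,0,0.5,-9.25,6.4,-21.2,-0.003,-0.118,0,0.5,-9.25,6.4,-21.2,-0.003,-0.118,0,0.5,-9.25,6.4,-21.2,-0.003,-0.118,0,0.5,-9.25,6.4,-21.2,-0.003,-0.118,0,0.5,-9.25,6.4,-21.2,-0.003,-0.118,0,0.5], "newtons": 25}}

```text
clock: 17.12
tool_pos: [442.7, 247.0, 179.1]
tcp_rot: [[0.065, -0.005, 0.998], [-0.998, 0.001, 0.065], [-0.001, -1.0, -0.005]]
contact_force: [0.8, 0.4, 0.9]
finger_gap: 45.9
```

Run:
```python
from h import *
show();snap('wrist','w7');show()
print('tabs');objs('w7',58,72,(330,540),(-20,420))
print('cases');objs('w7',33,46,(330,540),(-20,420))
print('tray');objs('w7',90,102,(530,700),(40,260));objs('w7',64,76,(530,700),(40,260))
print(rel((442.7,247.5,64.2),np.radians(3.8)))
```

```text
t 17.12 tcp [442.7 247.  179.1] jaw deg 3.72 tilt [-0.001 -1.    -0.005] F [0.8 0.4 0.9] gap 45.9 q [0.27 0.04 1.84 0.   1.26 0.2 ]
t 17.18 tcp [442.7 247.  179.2] jaw deg 3.71 tilt [-0.001 -1.    -0.005] F [ 0.9  0.1 -0.3] gap 45.7 q [0.27 0.04 1.84 0.   1.27 0.2 ]
tabs
[433.6 354.2] size [14.  36.1] ang 14.5 z 65.2 n 781 bgr [192, 132, 74]
[442.8 247.9] size [13.9 35.6] ang 4.0 z 65.3 n 595 bgr [141, 99, 56]
[339.8 245.4] size [14.5 25.2] ang 71.8 z 65.0 n 441 bgr [136, 94, 53]
cases
[433.6 354.3] size [56.  46.2] ang 14.4 z 39.4 n 2503 bgr [226, 192, 128]
[442.8 247.8] size [56.3 91.6] ang 4.0 z 39.5 n 4291 bgr [179, 147, 99]
[345.6 247.3] size [30.9 53.5] ang 0.3 z 39.3 n 1033 bgr [26, 117, 56]
tray
[620.4 251.7] size [53.1 18.5] ang 19.2 z 96.1 n 433 bgr [104, 103, 109]
[621.  251.8] size [53.1 18.2] ang 18.8 z 70.2 n 324 bgr [104, 103, 109]
[660.7 165.5] size [ 5.7 24.6] ang 54.5 z 69.2 n 117 bgr [163, 134, 89]
[-0.04, 11.497, 0.069, 0.005, -0.002, -0.001]
```

Request:
{"op": "servo_tool", "data": {"motion": [-0.07,6,0.05,0.004,0,0,0.5,-0.07,11.4,0.05,0.004,0,0,0.5,-0.07,11.5,0.05,0.004,0,0,0.4,-0.07,11.5,0.05,0.004,0,0,0,-0.07,11.5,0.05,0.004,0,0,0,-0.07,11.5,0.05,0.004,0,0,0,-0.07,8,0.05,0.004,0,0,0,-0.07,2,0.05,0.004,0,0,0,-0.07,-4,0.05,0.004,0,0,0,-0.07,-5,0.05,0.004,0,0,0], "newtons": 25}}

```text
clock: 18.42
tool_pos: [444.3, 248.8, 233.5]
tcp_rot: [[0.066, 0.006, 0.998], [-0.998, 0.003, 0.066], [-0.003, -1.0, 0.006]]
contact_force: [0.1, 0.2, -1.9]
finger_gap: 13.7
```

Run:
```python
from h import *
show()
t=loc(-30.2,32.8);print(t,rel((t[0],t[1],240),TH),rel((t[0],t[1],140),TH))
```

```text
t 18.43 tcp [444.3 248.8 233.5] jaw deg 3.79 tilt [-0.003 -1.     0.006] F [ 0.1  0.2 -1.9] gap 13.7 q [ 0.27 -0.02  1.79  0.    1.36  0.21]
[590.95800742 178.63559462] [7.968, -0.59, 14.173, -0.006, 0.118, -0.003] [7.994, 9.41, 14.113, -0.006, 0.118, -0.003]
```

Request:
{"op": "servo_tool", "data": {"motion": [7.97,-0.5,14.15,-0.003,0.118,0,0,7.97,-0.5,14.15,-0.003,0.118,0,0,7.97,-0.5,14.15,-0.003,0.118,0,0,7.97,4,14.15,-0.003,0.118,0,0,7.97,9.3,14.15,-0.003,0.118,0,0,7.97,9.3,14.15,-0.003,0.118,0,0,7.97,9.3,14.15,-0.003,0.118,0,0], "newtons": 25}}

```text
clock: 19.3
tool_pos: [588.6, 178.1, 136.1]
tcp_rot: [[-0.052, -0.005, 0.999], [-0.999, 0.001, -0.052], [-0.0, -1.0, -0.005]]
contact_force: [0.6, -0.1, -1.3]
finger_gap: 13.3
```

Run:
```python
from h import *
show();snap('wrist','w8');show()
t=loc(-30.2,32.8);print(t,rel((t[0],t[1],95),TH))
```

```text
t 19.3 tcp [588.6 178.1 136.1] jaw deg -2.97 tilt [-0.    -1.    -0.005] F [ 0.6 -0.1 -1.3] gap 13.3 q [0.1  0.35 1.57 0.   1.22 0.15]
t 19.35 tcp [589.5 178.2 137.4] jaw deg -2.97 tilt [-0.001 -1.    -0.002] F [-0.4  0.9 -0.8] gap 14.1 q [0.1  0.35 1.57 0.   1.22 0.15]
[590.95800742 178.63559462] [-0.05, 4.238, 0.155, 0.002, 0.001, -0.001]
```

View pics/w8.png

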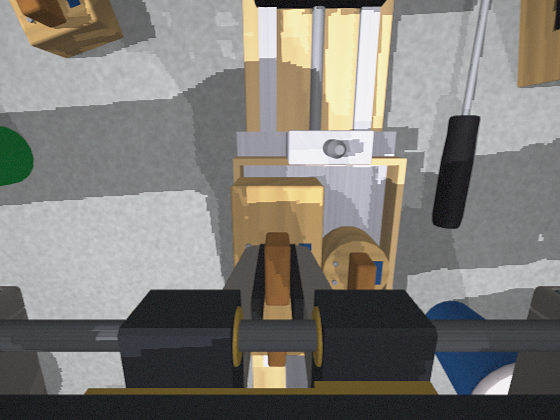

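Request:
{"op": "servo_tool", "data": {"motion": [-0.04,2,0.08,0.002,0,0,0,-0.04,4.2,0.08,0.002,0,0,0,-0.04,4.3,0.08,0.002,0,0,0,-0.04,4.3,0.08,0.002,0,0,0], "newtons": 25}}

```text
clock: 19.85
tool_pos: [589.6, 178.5, 94.0]
tcp_rot: [[-0.052, -0.002, 0.999], [-0.999, 0.001, -0.052], [-0.001, -1.0, -0.002]]
contact_force: [-0.8, -0.2, -1.1]
finger_gap: 14.2
```

Run:
```python
from h import *
show()
t=loc(-30.2,32.8);print(t,rel((t[0],t[1],95),TH))
```

```text
t 19.85 tcp [589.6 178.5  94. ] jaw deg -2.97 tilt [-0.001 -1.    -0.002] F [-0.8 -0.2 -1.1] gap 14.2 q [0.1  0.41 1.59 0.   1.15 0.15]
[590.95800742 178.63559462] [-0.02, -0.104, 0.131, 0.002, 0.001, -0.001]
```

Request:
{"op": "servo_tool", "data": {"motion": [0,0,0.1,0,0,0,0.15,0,0,0.1,0,0,0,0.35,0,0,0,0,0,0,0.35,0,-4,0,0,0,0,0.35,0,-10,0,0,0,0,0.35,0,-15,0,0,0,0,0.35,0,-15,0,0,0,0,0.35], "newtons": 25}}

```text
clock: 20.72
tool_pos: [592.0, 178.6, 248.0]
tcp_rot: [[-0.052, 0.007, 0.999], [-0.999, 0.001, -0.052], [-0.002, -1.0, 0.007]]
contact_force: [0.2, 0.2, -0.1]
finger_gap: 32.4
```

Run:
```python
from h import *
show()
print(rel((433.5,354.3,180),np.radians(14.4)))
```

```text
t 20.73 tcp [592.  178.6 248. ] jaw deg -2.97 tilt [-0.002 -1.     0.007] F [ 0.2  0.2 -0.1] gap 32.4 q [0.1  0.26 1.46 0.   1.42 0.15]
[-16.71, 6.723, -16.788, -0.007, -0.303, -0.001]
```

Request:
{"op": "servo_tool", "data": {"motion": [-16.7,0,-16.7,-0.004,-0.303,0,0.5,-16.7,3,-16.7,-0.004,-0.303,0,0.5,-16.7,6.5,-16.7,-0.004,-0.303,0,0.5,-16.7,6.5,-16.7,-0.004,-0.303,0,0.5,-16.7,6.5,-16.7,-0.004,-0.303,0,0.5,-16.7,6.5,-16.7,-0.004,-0.303,0,0.5,-16.7,6.5,-16.7,-0.004,-0.303,0,0.5], "newtons": 25}}

```text
clock: 21.6
tool_pos: [432.2, 353.0, 178.2]
tcp_rot: [[0.247, -0.007, 0.969], [-0.969, 0.0, 0.247], [-0.002, -1.0, -0.006]]
contact_force: [-0.4, -0.4, -0.2]
finger_gap: 46.0
```

Run:
```python
from h import *
show();snap('wrist','w9');show()
print('tabs');objs('w9',58,72,(330,540),(290,420))
print('cases');objs('w9',33,46,(330,540),(290,420))
print(rel((433.5,354.3,64.2),np.radians(14.4)))
```

```text
t 21.6 tcp [432.2 353.  178.2] jaw deg 14.28 tilt [-0.002 -1.    -0.006] F [-0.4 -0.4 -0.2] gap 46.0 q [0.47 0.17 1.7  0.   1.27 0.22]
t 21.65 tcp [432.3 353.  178.3] jaw deg 14.28 tilt [-0.002 -1.    -0.006] F [ 0.5 -0.2  1. ] gap 45.8 q [0.47 0.17 1.7  0.   1.27 0.22]
tabs
[433.2 354.7] size [13.1 35.6] ang 14.2 z 65.3 n 579 bgr [199, 136, 74]
cases
[433.4 354.8] size [56.  45.3] ang 14.3 z 39.5 n 1929 bgr [226, 191, 127]
[-0.068, 11.409, 0.225, 0.006, -0.002, -0.002]
```

Request:
{"op": "servo_tool", "data": {"motion": [-0.11,6,0.15,0.005,0,0,0.5,-0.11,11.3,0.15,0.005,0,0,0.5,-0.11,11.4,0.15,0.005,0,0,0.4,-0.11,11.4,0.15,0.005,0,0,0,-0.11,11.4,0.15,0.005,0,0,0,-0.11,11.4,0.15,0.005,0,0,0,-0.11,8,0.15,0.005,0,0,0,-0.11,2,0.15,0.005,0,0,0,-0.11,-4,0.15,0.005,0,0,0,-0.11,-5,0.15,0.005,0,0,0], "newtons": 25}}

```text
clock: 22.9
tool_pos: [434.7, 356.4, 233.0]
tcp_rot: [[0.248, 0.005, 0.969], [-0.969, 0.006, 0.248], [-0.004, -1.0, 0.006]]
contact_force: [-0.2, 0.3, -1.1]
finger_gap: 14.2
```

Run:
```python
from h import *
show()
t=loc(30.3,57);print(t,rel((t[0],t[1],240),TH),rel((t[0],t[1],150),TH))
```

```text
t 22.9 tcp [434.7 356.4 233. ] jaw deg 14.38 tilt [-0.004 -1.     0.006] F [-0.2  0.3 -1.1] gap 14.2 q [0.47 0.12 1.64 0.   1.37 0.22]
[652.64162441 199.63610401] [20.595, -0.676, 17.221, -0.006, 0.303, -0.005] [20.631, 8.324, 17.163, -0.006, 0.303, -0.005]
```

Request:
{"op": "servo_tool", "data": {"motion": [20.6,-0.6,17.2,-0.003,0.303,-0.003,0,20.6,-0.6,17.2,-0.003,0.303,-0.003,0,20.6,-0.6,17.2,-0.003,0.303,-0.003,0,20.6,-0.6,17.2,-0.003,0.303,-0.003,0,20.6,-0.6,17.2,-0.003,0.303,-0.003,0,20.6,5,17.2,-0.003,0.303,-0.003,0,20.6,9.2,17.2,-0.003,0.303,-0.003,0,20.6,9.2,17.2,-0.003,0.303,-0.003,0,20.6,9.2,17.2,-0.003,0.303,-0.003,0], "newtons": 25}}

```text
clock: 24.02
tool_pos: [650.2, 198.6, 135.9]
tcp_rot: [[-0.052, -0.005, 0.999], [-0.999, -0.002, -0.052], [0.002, -1.0, -0.005]]
contact_force: [0.1, -0.4, 0.1]
finger_gap: 13.5
```

Run:
```python
from h import *
show()
t=loc(30.3,57);print(t,rel((t[0],t[1],95),TH))
```

```text
t 24.02 tcp [650.2 198.6 135.9] jaw deg -2.97 tilt [ 0.002 -1.    -0.005] F [ 0.1 -0.4  0.1] gap 13.5 q [ 0.12  0.51  1.36 -0.    1.28  0.17]
[652.64162441 199.63610401] [-0.126, 4.084, 0.258, 0.005, 0.0, 0.002]
```

Request:
{"op": "servo_tool", "data": {"motion": [-0.08,2,0.12,0.003,0,0.002,0,-0.08,4.1,0.12,0.003,0,0.002,0,-0.08,4.2,0.12,0.003,0,0.002,0,-0.08,4.2,0.12,0.003,0,0.002,0], "newtons": 25}}

```text
clock: 24.52
tool_pos: [651.0, 199.1, 92.4]
tcp_rot: [[-0.052, -0.003, 0.999], [-0.999, -0.0, -0.052], [0.0, -1.0, -0.003]]
contact_force: [0.9, 0.9, 0.8]
finger_gap: 14.2
```

Run:
```python
from h import *
show()
t=loc(30.3,57);print(t,rel((t[0],t[1],95),TH))
```

```text
t 24.52 tcp [651.  199.1  92.4] jaw deg -2.98 tilt [ 0.    -1.    -0.003] F [0.9 0.9 0.8] gap 14.2 q [0.12 0.56 1.38 0.   1.2  0.17]
[652.64162441 199.63610401] [-0.06, -0.264, 0.159, 0.003, 0.0, 0.0]
```

Request:
{"op": "servo_tool", "data": {"motion": [0,0,0.1,0,0,0,0.15,0,0,0.1,0,0,0,0.35,0,0,0,0,0,0,0.35,0,-5,0,0,0,0,0.35,0,-11,0,0,0,0,0.35,4,-17,0,0,0,0,0.5,10,-22,0,0,0,0,0.5,15,-24,0,0,0,0,0.5,15,-24,0,0,0,0,0.5], "newtons": 25}}

```text
clock: 25.65
tool_pos: [644.5, 46.3, 335.7]
tcp_rot: [[-0.055, 0.002, 0.998], [-0.998, -0.001, -0.055], [0.001, -1.0, 0.002]]
contact_force: [-0.2, 1.0, -0.2]
finger_gap: 46.1
```

Run:
```python
from h import *
show();snap('wrist','w10');snap('side','sd10');snap('scene','sc10');show()
print('tabs');objs('w10',92,99,(530,700),(40,260))
print('cases');objs('w10',66,73,(530,700),(40,260))
print('posts');objs('w10',99,108,(520,720),(0,300),20)
print('pins');objs('w10',118,135,(520,720),(0,300),3)
print('pins');objs('sc10',118,135,(520,720),(0,300),3)
print('cover sd');objs('sd10',5,14,(480,720),(-520,-200),100)
print('cover sc');objs('sc10',5,14,(480,720),(-520,-200),100)
print('grip');objs('sd10',43,54,(480,720),(-520,-200),10);objs('sc10',43,54,(480,720),(-520,-200),10)
```

```text
t 25.65 tcp [644.5  46.3 335.7] jaw deg -3.18 tilt [ 0.001 -1.     0.002] F [-0.2  1.  -0.2] gap 46.1 q [-0.11  0.3   1.24 -0.    1.6  -0.06]
t 25.8 tcp [643.6  49.7 332. ] jaw deg -3.01 tilt [-0.    -1.    -0.004] F [ 0.6  0.6 -0.1] gap 45.9 q [-0.11  0.3   1.24  0.    1.6  -0.06]
tabs
[624.5 233. ] size [ 1.4 48.8] ang 87.5 z 95.2 n 77 bgr [104, 104, 111]
[652.2 197.6] size [35.3 13.4] ang 86.5 z 95.2 n 389 bgr [185, 126, 69]
[588.8 177.3] size [35.3 14. ] ang 87.2 z 95.2 n 364 bgr [124, 86, 49]
[649.6 143.7] size [34.3 12.6] ang 87.0 z 95.3 n 328 bgr [135, 98, 60]
[584.7  97.5] size [35.7 14.3] ang 86.7 z 95.2 n 309 bgr [124, 86, 49]
[646.4  87.7] size [36.1 13.1] ang 86.9 z 95.2 n 307 bgr [126, 88, 50]
cases
[624.7 233.1] size [ 0.9 47.6] ang 87.3 z 69.0 n 67 bgr [104, 104, 110]
[652.1 197.6] size [46.3 55.9] ang 86.9 z 69.4 n 1315 bgr [168, 140, 103]
[588.8 177.2] size [91.3 56.2] ang 87.0 z 69.3 n 2808 bgr [157, 129, 87]
[650.4 143.7] size [51.9 52.2] ang 86.6 z 69.4 n 994 bgr [158, 130, 91]
[584.7  97.4] size [58.3 56.1] ang 86.8 z 69.4 n 1418 bgr [146, 121, 86]
[646.7  88.1] 
[... 263 characters left out ...]
 bgr [167, 167, 178]
pins
[624.5 242.6] size [9.4 9.2] ang 23.0 z 125.1 n 94 bgr [118, 118, 123]
[614.7  45.9] size [8.5 8.9] ang 87.3 z 125.8 n 54 bgr [94, 94, 98]
pins
[616.2  47.3] size [7.4 7.8] ang 45.7 z 123.6 n 15 bgr [95, 99, 105]
[626.  244.6] size [7.5 5.9] ang 69.4 z 125.0 n 19 bgr [97, 99, 104]
cover sd
[ 584.6 -344.5] size [230.  110.5] ang 83.3 z 8.7 n 3415 bgr [208, 211, 219]
cover sc
[ 600.9 -485.5] size [236.6  15.7] ang 3.7 z 10.1 n 155 bgr [23, 23, 25]
[ 589.4 -346.7] size [238.3 112.6] ang 83.7 z 9.4 n 1285 bgr [213, 216, 226]
grip
[ 584.6 -345.1] size [89.8 14.6] ang 83.4 z 47.9 n 203 bgr [32, 33, 37]
[ 590.5 -341.8] size [87.1 14.7] ang 84.3 z 48.7 n 88 bgr [27, 27, 30]
```

View pics/w10.png

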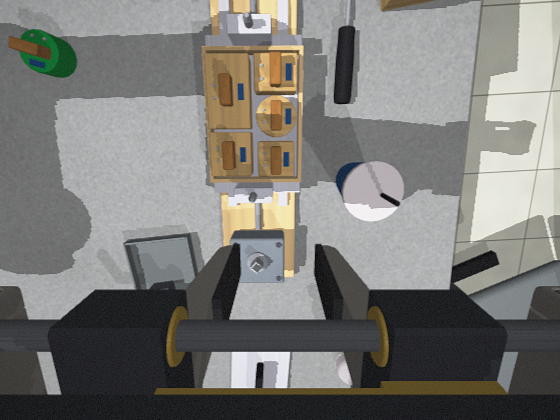

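Run:
```python
from h import *
print(rel((586.5,-345,210),np.radians(-6.5)))
```

```text
[39.718, 12.202, -3.592, 0.004, 0.061, -0.0]
```

Request:
{"op": "servo_tool", "data": {"motion": [39.7,12.2,-3.6,0.002,0.061,0,0.5,39.7,12.2,-3.6,0.002,0.061,0,0.5,39.7,12.2,-3.6,0.002,0.061,0,0.5,39.7,12.2,-3.6,0.002,0.061,0,0.5,39.7,12.2,-3.6,0.002,0.061,0,0.5,39.7,12.2,-3.6,0.002,0.061,0,0.5,39.7,12.2,-3.6,0.002,0.061,0,0.5,39.7,12.2,-3.6,0.002,0.061,0,0.5,39.7,12.2,-3.6,0.002,0.061,0,0.5,39.7,12.2,-3.6,0.002,0.061,0,0.5], "newtons": 50}}

```text
clock: 27.05
tool_pos: [587.8, -343.2, 211.3]
tcp_rot: [[-0.11, -0.0, 0.994], [-0.994, -0.0, -0.11], [0.0, -1.0, -0.0]]
contact_force: [-0.4, -0.3, 0.3]
finger_gap: 45.9
```

Run:
```python
from h import *
show();snap('wrist','w11');show()
print('cover');objs('w11',5,14,(480,720),(-500,-200),100)
print('grip');objs('w11',43,54,(480,720),(-500,-200),10)
print(rel((586.5,-345,36),np.radians(-6.5)))
```

```text
t 27.05 tcp [ 587.8 -343.2  211.3] jaw deg -6.33 tilt [ 0. -1. -0.] F [-0.4 -0.3  0.3] gap 45.9 q [-0.71  0.45  1.29 -0.    1.4  -0.59]
t 27.1 tcp [ 587.8 -343.5  211.5] jaw deg -6.34 tilt [ 0.001 -1.    -0.   ] F [-0.3 -0.3  0.1] gap 46.1 q [-0.71  0.45  1.29 -0.    1.4  -0.59]
cover
[ 589.  -344.3] size [226.2 110.3] ang 83.3 z 9.4 n 15192 bgr [231, 231, 238]
[ 570.6 -484.5] size [118.    4.7] ang 3.3 z 10.4 n 398 bgr [24, 24, 26]
grip
[ 589.4 -343.5] size [88.8 13.2] ang 83.4 z 49.2 n 1023 bgr [40, 40, 44]
[0.151, 17.551, -0.108, 0.0, 0.003, 0.001]
```

View pics/w11.png

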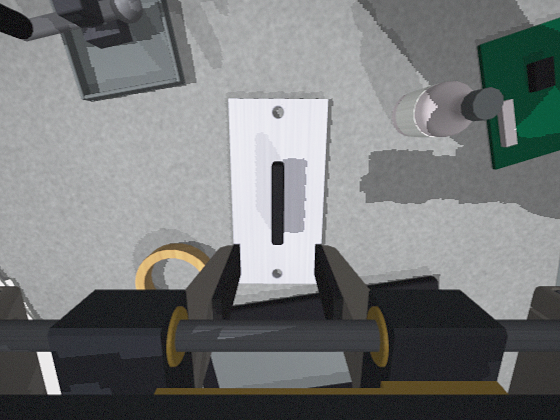

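Request:
{"op": "servo_tool", "data": {"motion": [0.03,6,0.14,0,0.005,0,0.5,0.03,12,0.14,0,0.005,0,0.5,0.03,17.3,0.14,0,0.005,0,0.45,0.03,17.4,0.14,0,0.005,0,0.4,0.03,17.4,0.14,0,0.005,0,0,0.03,17.4,0.14,0,0.005,0,0,0.03,17.4,0.14,0,0.005,0,0,0.03,17.4,0.14,0,0.005,0,0], "newtons": 55}}

```text
clock: 28.1
tool_pos: [588.3, -345.6, 37.7]
tcp_rot: [[-0.118, -0.0, 0.993], [-0.993, -0.0, -0.118], [0.0, -1.0, -0.0]]
contact_force: [-1.1, 2.4, 3.5]
finger_gap: 13.7
```

Run:
```python
from h import *
show()
```

```text
t 28.1 tcp [ 588.3 -345.6   37.7] jaw deg -6.75 tilt [ 0. -1. -0.] F [-1.1  2.4  3.5] gap 13.7 q [-0.71  0.63  1.4  -0.    1.11 -0.59]
```

Request:
{"op": "servo_tool", "data": {"motion": [0,-1,0,0,0,0,0,0,-6,0,0,0,0,0,0,-12,0,0,0,0,0,0,-18,0,0,0,0,0,0,-21.5,0,0,0,0,0,0,-21.5,0,0,0,0,0], "newtons": 55}}

```text
clock: 28.85
tool_pos: [589.5, -346.8, 255.7]
tcp_rot: [[-0.118, 0.005, 0.993], [-0.993, -0.005, -0.118], [0.004, -1.0, 0.005]]
contact_force: [-0.5, -0.1, -5.2]
finger_gap: 13.4
```

Run:
```python
from h import *
show();snap('wrist','w12');show()
d=np.load('pics/w12.npz');p,Rm,o=st()
P,c=cloud('w12')
# plate points in tool frame
Q=(P-p)@Rm
m=(Q[...,1]>20)&(Q[...,1]<36)&(abs(Q[...,2])<70)&(abs(Q[...,0])<130)
q=Q[m];print(len(q),np.median(q[:,1]));r=cv2.minAreaRect(q[:,[0,2]].astype(np.float32));print(r,q.min(0),q.max(0))
A=np.c_[q[:,0],q[:,2],np.ones(len(q))];print('plane',np.linalg.lstsq(A,q[:,1],rcond=None)[0])
print(rel((619.4,144.3,260),TH))
```

```text
t 28.85 tcp [ 589.5 -346.8  255.7] jaw deg -6.77 tilt [ 0.004 -1.     0.005] F [-0.5 -0.1 -5.2] gap 13.4 q [-0.71  0.42  1.24 -0.    1.47 -0.59]
t 28.9 tcp [ 588.3 -345.9  252.1] jaw deg -6.77 tilt [ 0.001 -1.     0.   ] F [-0.9  0.9 -5.1] gap 14.2 q [-0.71  0.43  1.24 -0.    1.47 -0.59]
39098 24.791785492726532
((-3.3948516845703125, 2.098663330078125), (221.00132751464844, 110.62547302246094), 0.0355716198682785) [-113.86770042   20.02629107  -53.27740399] [107.1055687   35.72882821  57.42075217]
plane [-1.76487056e-03 -5.88952325e-03  2.47488070e+01]
[-49.041, -0.844, -2.691, -0.0, -0.066, 0.001]
```

View pics/w12.png

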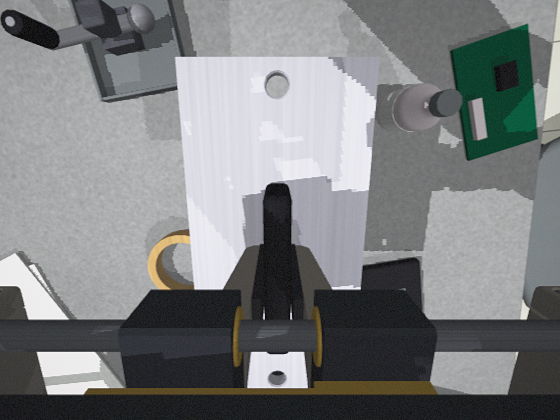

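```bash
cat >> h.py <<'E'
def toolcloud(name,c):
    K=c['camera_matrix'];D=c['depth'].astype(float);v,u=np.mgrid[0:D.shape[0],0:D.shape[1]]
    Pc=np.stack([(u-K[0,2])/K[0,0]*D,-(v-K[1,2])/K[1,1]*D,-D],-1);H=np.array(c['hand_eye'])
    Q=Pc@H[:3,:3].T+H[:3,3];Q[D==0]=np.nan
    return Q
def ray_tool(c,u,v,ty):
    K=c['camera_matrix'];H=np.array(c['hand_eye']);d=H[:3,:3]@np.array([(u-K[0,2])/K[0,0],-(v-K[1,2])/K[1,1],-1]);o=H[:3,3]
    return o+d*(ty-o[1])/d[1]
E
python3 - <<'E'
from h import *
c=env.camera('wrist');show()
cv2.imwrite('pics/w13.png',c['pixels'][:,:,::-1])
Q=toolcloud('w13',c)
m=(Q[...,1]>20)&(Q[...,1]<36)&(abs(Q[...,2])<70)&(abs(Q[...,0])<130)
q=Q[m];r=cv2.minAreaRect(q[:,[0,2]].astype(np.float32));print(r,np.median(q[:,1]))
A=np.c_[q[:,0],q[:,2],np.ones(len(q))];print('plane',np.linalg.lstsq(A,q[:,1],rcond=None)[0])
g=c['pixels'].astype(int)
cv2.imwrite('pics/w13a.png',cv2.resize(c['pixels'][60:110,250:305,::-1],None,fx=10,fy=10,interpolation=cv2.INTER_CUBIC))
cv2.imwrite('pics/w13b.png',cv2.resize(c['pixels'][360:400,250:305,::-1],None,fx=10,fy=10,interpolation=cv2.INTER_CUBIC))
import pickle;pickle.dump(c,open('pics/c13.pkl','wb'))
for u,v in((277,84),(277,378)):print(ray_tool(c,u,v,np.median(q[:,1])))
E
```

```text
t 28.95 tcp [ 587.5 -345.2  249.6] jaw deg -6.77 tilt [-0.001 -1.    -0.003] F [-1.3  0.1 -5.2] gap 14.1 q [-0.71  0.43  1.24 -0.    1.47 -0.59]
((-4.56298828125, 0.7308731079101562), (220.6644287109375, 110.963623046875), 0.14714065194129944) 28.26514146023834
plane [ 1.01276352e-03 -7.25833952e-04  2.83235255e+01]
[-100.94226506   28.26514146    0.42975764]
[96.72004354 28.26514146  0.37530208]
```

View pics/w13a.png

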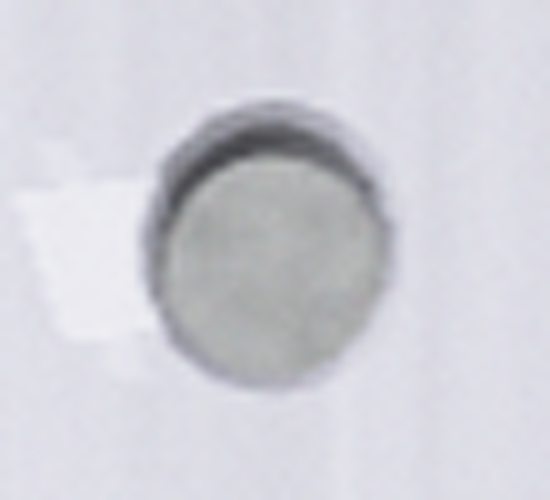

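View pics/w13b.png

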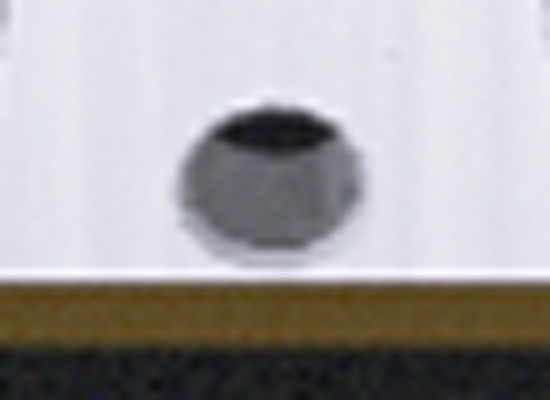

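Run:
```python
from h import *
show();print(rel((619.1,142.2,250),TH))
```

```text
t 28.95 tcp [ 587.5 -345.2  249.6] jaw deg -6.77 tilt [-0.001 -1.    -0.003] F [-1.3  0.1 -5.2] gap 14.1 q [-0.71  0.43  1.24 -0.    1.47 -0.59]
[-48.77, 0.037, -2.605, 0.003, -0.066, -0.001]
```

Request:
{"op": "servo_tool", "data": {"motion": [-5,0,-0.3,0.002,-0.01,0,0,-10,0,-0.6,0.002,-0.02,0,0,-15.5,0,-0.9,0.002,-0.03,0,0,-21,0,-1.2,0.002,-0.04,0,0,-26.5,0,-1.5,0.002,-0.05,0,0,-32,0,-1.8,0.002,-0.06,0,0,-37.5,0,-2.1,0.002,-0.066,0,0,-42.5,0,-2.4,0.002,-0.066,0,0,-46.5,0,-2.6,0.002,-0.066,0,0,-48.7,0,-2.6,0.002,-0.066,0,0], "newtons": 55}}

```text
clock: 30.2
tool_pos: [618.1, 142.8, 248.2]
tcp_rot: [[-0.05, -0.005, 0.999], [-0.999, -0.001, -0.05], [0.001, -1.0, -0.005]]
contact_force: [0.2, -1.0, -5.0]
finger_gap: 13.7
```

Run:
```python
from h import *
show();print(rel((619.1,142.2,180),TH))
```

```text
t 30.2 tcp [618.1 142.8 248.2] jaw deg -2.88 tilt [ 0.001 -1.    -0.005] F [ 0.2 -1.  -5. ] gap 13.7 q [ 0.04  0.31  1.4  -0.    1.44  0.09]
[0.049, 6.815, 0.139, 0.005, 0.002, 0.001]
```

Request:
{"op": "servo_tool", "data": {"motion": [0.05,3,0.1,0.003,0.002,0,0,0.05,6,0.1,0.003,0.002,0,0,0.05,6.8,0.1,0.003,0.002,0,0,0.05,6.8,0.1,0.003,0.002,0,0,0.05,6.8,0.1,0.003,0.002,0,0], "newtons": 55}}

```text
clock: 30.82
tool_pos: [621.8, 140.1, 185.4]
tcp_rot: [[-0.054, 0.007, 0.998], [-0.999, -0.001, -0.054], [0.0, -1.0, 0.007]]
contact_force: [0.5, 0.2, -3.4]
finger_gap: 13.7
```

Run:
```python
from h import *
show();c=snap('wrist','w14');show()
cv2.imwrite('pics/w14a.png',cv2.resize(c['pixels'][60:110,250:305,::-1],None,fx=10,fy=10,interpolation=cv2.INTER_CUBIC))
cv2.imwrite('pics/w14b.png',cv2.resize(c['pixels'][360:400,250:305,::-1],None,fx=10,fy=10,interpolation=cv2.INTER_CUBIC))
Q=toolcloud('w14',c)
m=(Q[...,1]>20)&(Q[...,1]<36)&(abs(Q[...,2])<70)&(abs(Q[...,0])<130)
q=Q[m];r=cv2.minAreaRect(q[:,[0,2]].astype(np.float32));print(r,np.median(q[:,1]))
print(rel((619.1,142.2,173),TH))
```

```text
t 30.82 tcp [621.8 140.1 185.4] jaw deg -3.12 tilt [ 0.    -1.     0.007] F [ 0.5  0.2 -3.4] gap 13.7 q [ 0.03  0.35  1.47 -0.    1.31  0.09]
t 30.88 tcp [621.9 140.2 185.6] jaw deg -3.11 tilt [ 0.    -1.     0.007] F [ 0.1 -0.7 -4.1] gap 13.8 q [ 0.03  0.35  1.47 -0.    1.31  0.09]
((-4.2770233154296875, 0.6109504699707031), (110.66204071044922, 221.22764587402344), 89.93269348144531) 28.2494880227309
[-0.185, 1.255, -0.296, -0.007, -0.002, 0.0]
```

View pics/w14a.png

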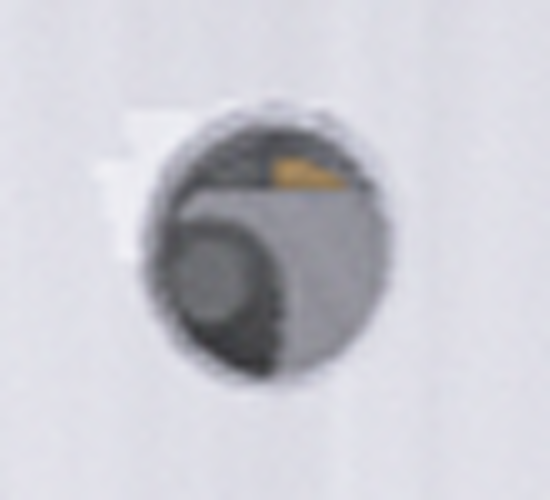

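View pics/w14b.png

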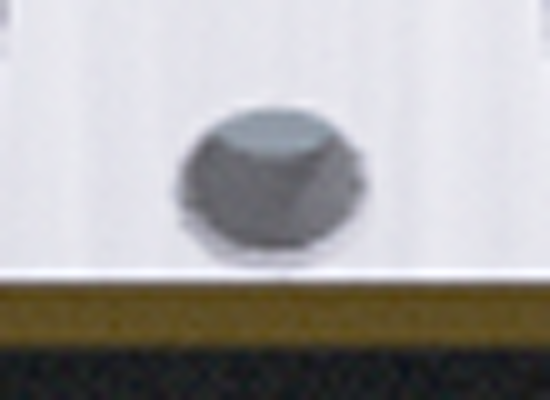

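Run:
```python
from h import *
import pickle;c=pickle.load(open('pics/c13.pkl','rb'))
print(ray_tool(c,271.2,88.2,55.5),ray_tool(c,276.7,84.0,28.25))
```

```text
[-102.5872032   55.5         -3.2516543] [-100.93999908   28.25          0.26480179]
```

Request:
{"op": "servo_tool", "data": {"motion": [-0.18,0.5,-0.3,-0.007,-0.002,0,0,-0.18,0.5,-0.3,-0.007,-0.002,0,0,-0.18,0.5,-0.3,-0.007,-0.002,0,0], "newtons": 55}}

```text
clock: 31.25
tool_pos: [617.9, 142.4, 178.9]
tcp_rot: [[-0.052, -0.003, 0.999], [-0.999, -0.0, -0.052], [0.001, -1.0, -0.003]]
contact_force: [0.7, -0.4, -5.5]
finger_gap: 13.5
```

Run:
```python
from h import *
show();c=snap('wrist','w15');show()
cv2.imwrite('pics/w15a.png',cv2.resize(c['pixels'][60:110,250:305,::-1],None,fx=10,fy=10,interpolation=cv2.INTER_CUBIC))
print(rel((619.1,142.2,165),TH))
```

```text
t 31.25 tcp [617.9 142.4 178.9] jaw deg -2.97 tilt [ 0.001 -1.    -0.003] F [ 0.7 -0.4 -5.5] gap 13.5 q [ 0.04  0.36  1.48 -0.    1.31  0.09]
t 31.3 tcp [618.  142.4 178.9] jaw deg -2.97 tilt [ 0.    -1.    -0.003] F [-0.1  0.2 -4.6] gap 13.8 q [ 0.04  0.36  1.48 -0.    1.31  0.09]
[0.013, 1.393, 0.113, 0.003, 0.0, 0.0]
```

View pics/w15a.png

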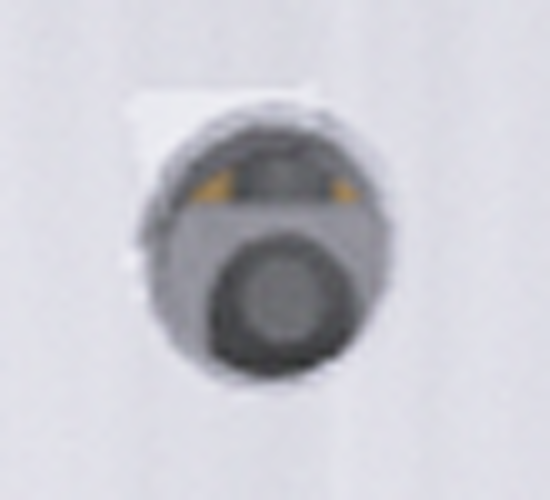

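Request:
{"op": "servo_tool", "data": {"motion": [0,0.3,0.12,0.003,0,0,0,0,0.8,0.12,0.003,0,0,0,0,1.2,0.12,0.003,0,0,0,0,1.4,0.12,0.003,0,0,0,0,1.4,0.12,0.003,0,0,0], "newtons": 55}}

```text
clock: 31.92
tool_pos: [619.0, 142.3, 164.5]
tcp_rot: [[-0.052, -0.0, 0.999], [-0.999, -0.0, -0.052], [0.001, -1.0, -0.0]]
contact_force: [0.1, -0.5, -4.9]
finger_gap: 13.8
```

Run:
```python
from h import *
show();c=snap('wrist','w16');show()
cv2.imwrite('pics/w16a.png',cv2.resize(c['pixels'][60:110,250:305,::-1],None,fx=10,fy=10,interpolation=cv2.INTER_CUBIC))
cv2.imwrite('pics/w16b.png',cv2.resize(c['pixels'][360:400,250:305,::-1],None,fx=10,fy=10,interpolation=cv2.INTER_CUBIC))
print(rel((619.1,142.2,142.3),TH))
```

```text
t 31.93 tcp [619.  142.3 164.5] jaw deg -2.98 tilt [ 0.001 -1.    -0.   ] F [ 0.1 -0.5 -4.9] gap 13.8 q [ 0.04  0.37  1.49 -0.    1.28  0.09]
t 31.98 tcp [619.1 142.3 164.8] jaw deg -2.98 tilt [ 0. -1.  0.] F [ 0.4  0.3 -4.1] gap 13.6 q [ 0.04  0.37  1.49 -0.    1.28  0.09]
[0.008, 2.248, -0.003, -0.0, 0.0, 0.0]
```

View pics/w16a.png

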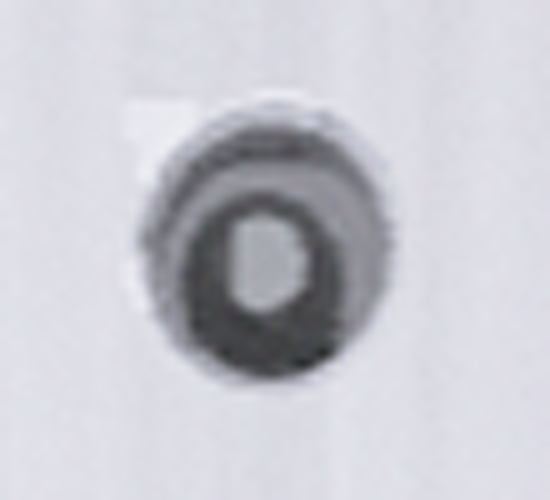

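View pics/w16b.png

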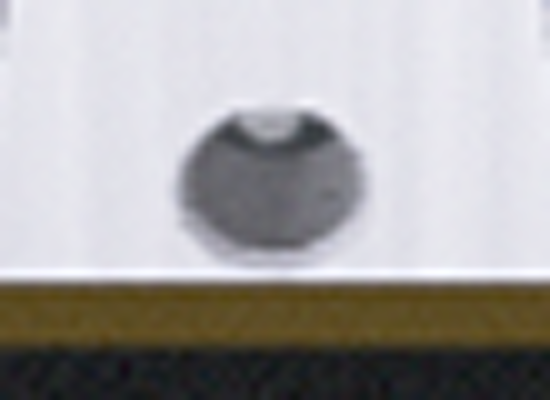

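Request:
{"op": "servo_tool", "data": {"motion": [0,0.6,0,0,0,0,0,0,1.2,0,0,0,0,0,0,1.7,0,0,0,0,0,0,2.1,0,0,0,0,0,0,2.25,0,0,0,0,0,0,2.25,0,0,0,0,0], "newtons": 55}}

```text
clock: 32.72
tool_pos: [619.2, 142.3, 142.3]
tcp_rot: [[-0.052, 0.0, 0.999], [-0.999, -0.0, -0.052], [0.0, -1.0, 0.0]]
contact_force: [0.2, 0.0, -4.5]
finger_gap: 13.8
```

Run:
```python
from h import *
show();c=snap('wrist','w17')
```

```text
t 32.73 tcp [619.2 142.3 142.3] jaw deg -2.98 tilt [ 0. -1.  0.] F [ 0.2  0.  -4.5] gap 13.8 q [ 0.04  0.39  1.51 -0.    1.24  0.09]
```

View pics/w17.png

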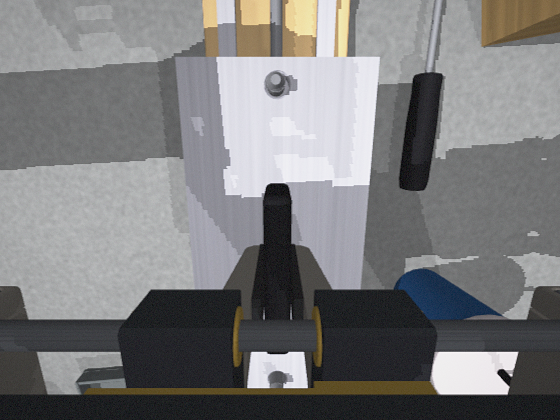

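Request:
{"op": "servo_tool", "data": {"motion": [0,0.1,0,0,0,0,0,0,0.15,0,0,0,0,0,0,0.15,0,0,0,0,0], "newtons": 55}}

```text
clock: 33.15
tool_pos: [619.5, 142.3, 141.7]
tcp_rot: [[-0.052, 0.001, 0.999], [-0.999, -0.0, -0.052], [0.0, -1.0, 0.001]]
contact_force: [-2.1, -0.6, 1.5]
finger_gap: 13.7
```

Run:
```python
from h import *
show()
```

```text
t 33.15 tcp [619.5 142.3 141.7] jaw deg -2.97 tilt [ 0.    -1.     0.001] F [-2.1 -0.6  1.5] gap 13.7 q [ 0.04  0.39  1.51 -0.    1.24  0.09]
```

Request:
{"op": "servo_tool", "data": {"motion": [0,0,0,0,0,0,0.3,0,0,0,0,0,0,0.4,0,0,0,0,0,0,0.4,0,-4,0,0,0,0,0.4,0,-10,0,0,0,0,0.5,5,-15,0,0,0,0,0.7,11,-18,-4,0,0,0,0.7,16,-20,-8,0,0,0,0.7,21,-20,-12,0,0,0,0.7,22,-20,-13,0,0,0,0.7], "newtons": 30}}

```text
clock: 34.4
tool_pos: [476.6, -72.2, 341.8]
tcp_rot: [[-0.053, 0.002, 0.999], [-0.999, -0.002, -0.053], [0.002, -1.0, 0.002]]
contact_force: [0.3, -0.8, -0.4]
finger_gap: 64.4
```

Run:
```python
from h import *
show();c=snap('wrist','w18');show()
print('cover');objs('w18',109,119,(530,720),(0,280),20)
P,_=cloud('w18');m=(P[...,2]>108)&(P[...,2]<119)&(P[...,0]>550)&(P[...,0]<690)&(P[...,1]>25)&(P[...,1]<265)
q=P[m];A=np.c_[q[:,:2],np.ones(len(q))];print(len(q),np.linalg.lstsq(A,q[:,2],rcond=None)[0],np.percentile(q[:,2],[2,50,98]))
print('cgrip');objs('w18',148,160,(530,720),(0,280),20)
```

```text
t 34.4 tcp [476.6 -72.2 341.8] jaw deg -3.05 tilt [ 0.002 -1.     0.002] F [ 0.3 -0.8 -0.4] gap 64.4 q [-0.4  -0.14  1.69 -0.    1.59 -0.35]
t 34.45 tcp [474.7 -74.6 342.1] jaw deg -3.17 tilt [ 0.004 -1.     0.   ] F [ 1.9 -2.1 -0.3] gap 64.1 q [-0.41 -0.14  1.69 -0.    1.59 -0.35]
cover
[617.5  84.1] size [106.7 111.1] ang 86.8 z 113.5 n 9012 bgr [171, 171, 182]
9032 [ 1.48277277e-03 -5.49553890e-04  1.12607658e+02] [111.65002832 113.48322882 115.25850323]
cgrip
[618.3 110.4] size [23.9 14.5] ang 86.0 z 153.0 n 406 bgr [42, 42, 46]
```

View pics/w18.png

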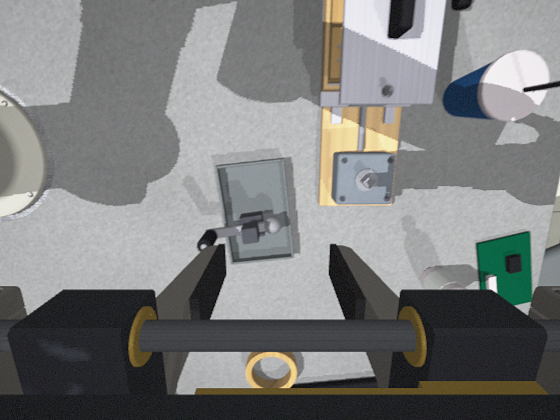

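Run:
```python
from h import *
for n in('w18','w2'):
    print(n,'grip');objs(n,88,99,(330,520),(-220,-60),5)
    print('head');objs(n,70,80,(330,520),(-220,-60),10)
    print('arm');objs(n,37,46,(330,520),(-220,-60),10)
    print('rest');objs(n,16,24,(330,560),(-260,0),60)
print('shaft');objs('w18',83,92,(560,680),(-130,0),5);objs('w18',60,66,(560,680),(-130,0),5)
c=cv2.imread('pics/w18.png');cv2.imwrite('pics/w18a.png',cv2.resize(c[140:220,320:410],None,fx=8,fy=8,interpolation=cv2.INTER_CUBIC))
```

```text
w18 grip
[ 368.7 -142.9] size [20.6 14.5] ang 24.5 z 93.2 n 127 bgr [42, 43, 47]
head
[ 434.3 -139.6] size [23.9 23.9] ang 5.7 z 75.3 n 257 bgr [97, 98, 108]
[ 374.1 -140.7] size [ 7.8 21.1] ang 50.5 z 75.6 n 39 bgr [25, 23, 26]
arm
[ 463.3 -134.4] size [23.4 35.2] ang 85.5 z 42.0 n 159 bgr [110, 111, 117]
[ 396.5 -143.1] size [49.2 15.9] ang 6.0 z 41.1 n 246 bgr [128, 129, 135]
rest
[ 441.4 -122.3] size [110. 170.] ang 3.2 z 19.1 n 813 bgr [119, 123, 124]
w2 grip
[ 368.8 -146. ] size [20.9 20.7] ang 21.9 z 93.3 n 298 bgr [42, 41, 45]
head
[ 371.  -155.4] size [11.7  1.8] ang 14.6 z 74.8 n 15 bgr [18, 17, 21]
[ 433.5 -139.8] size [24.  24.1] ang 5.2 z 75.3 n 381 bgr [87, 88, 96]
arm
[ 398.3 -142.9] size [46.8 16.3] ang 5.3 z 41.1 n 413 bgr [117, 118, 124]
[ 465.2 -136.4] size [27.  29.8] ang 86.1 z 42.4 n 172 bgr [100, 103, 106]
rest
[ 440.5 -121.8] size [110.1 169.9] ang 3.2 z 19.1 n 1090 bgr [122, 129, 131]
shaft
[599.  -34.2] size [1.4 4.2] ang 87.2 z 60.2 n 5 bgr [147, 157, 168]
[642. -41.] size [8.1 8.9] ang 38.0 z 61.8 n 31 bgr [82, 86, 95]
[587. -35.] size [1.4 2.9] ang 86.8 z
[... 789 characters left out ...]
182]
[589.8 -74.7] size [4.6 1.4] ang 15.4 z 60.6 n 5 bgr [155, 163, 174]
[635.  -78.6] size [1.9 3.4] ang 61.2 z 60.2 n 5 bgr [104, 108, 118]
[641.6 -81.9] size [3.2 7. ] ang 54.9 z 60.6 n 11 bgr [102, 107, 114]
[588.7 -79.6] size [1.  4.3] ang 43.5 z 60.1 n 5 bgr [157, 166, 180]
[635.4 -86.2] size [3.2 4.7] ang 89.0 z 60.5 n 8 bgr [143, 153, 163]
[575.  -93.1] size [11.3  7.9] ang 46.7 z 61.0 n 35 bgr [115, 120, 132]
[626.5 -94.1] size [4.8 9.7] ang 13.7 z 60.5 n 16 bgr [152, 163, 174]
[641.2 -97.8] size [10.8  8.1] ang 25.4 z 61.3 n 32 bgr [97, 98, 107]
[591.5 -95. ] size [1.4 4.5] ang 89.7 z 60.4 n 6 bgr [156, 166, 179]
[585.3 -99.8] size [4.9 2. ] ang 10.8 z 60.2 n 6 bgr [158, 169, 181]
```

View pics/w18a.png

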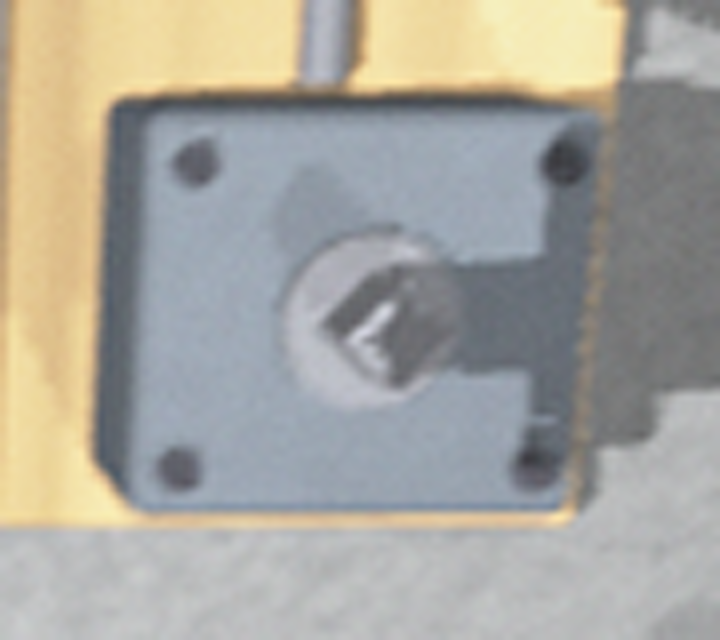

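Run:
```python
from h import *
show();print(rel((609,-75,230),TH))
```

```text
t 34.45 tcp [474.7 -74.6 342.1] jaw deg -3.17 tilt [ 0.004 -1.     0.   ] F [ 1.9 -2.1 -0.3] gap 64.1 q [-0.41 -0.14  1.69 -0.    1.59 -0.35]
[-0.747, 11.208, 13.405, -0.0, -0.003, 0.004]
```

Request:
{"op": "servo_tool", "data": {"motion": [-0.7,4,13.4,0,0,0.004,0.7,-0.7,11.2,13.4,0,0,0.004,0.7,-0.7,11.2,13.4,0,0,0.004,0.7,-0.7,11.2,13.4,0,0,0.004,0.7,-0.7,11.2,13.4,0,0,0.004,0.7], "newtons": 30}}

```text
clock: 35.08
tool_pos: [612.3, -70.7, 230.2]
tcp_rot: [[-0.052, 0.002, 0.999], [-0.999, 0.003, -0.052], [-0.003, -1.0, 0.002]]
contact_force: [-0.0, 1.2, 0.9]
finger_gap: 64.4
```

Run:
```python
from h import *
show();c=snap('wrist','w19');show()
objs('w19',83,92,(570,650),(-110,-30),10);print('shoulder');objs('w19',62.0,65,(570,650),(-110,-30),100)
cv2.imwrite('pics/w19a.png',cv2.resize(c['pixels'][175:255,230:330,::-1],None,fx=7,fy=7,interpolation=cv2.INTER_CUBIC))
```

```text
t 35.08 tcp [612.3 -70.7 230.2] jaw deg -2.97 tilt [-0.003 -1.     0.002] F [-0.   1.2  0.9] gap 64.4 q [-0.31  0.27  1.48  0.    1.39 -0.26]
t 35.12 tcp [612.6 -70.9 231.5] jaw deg -2.98 tilt [-0.002 -1.     0.004] F [ 0.2 -0.5  0.8] gap 64.3 q [-0.31  0.27  1.48  0.    1.39 -0.26]
shoulder
[607.7 -65.3] size [31.6 25.2] ang 14.4 z 62.7 n 267 bgr [171, 172, 180]
```

View pics/w19a.png

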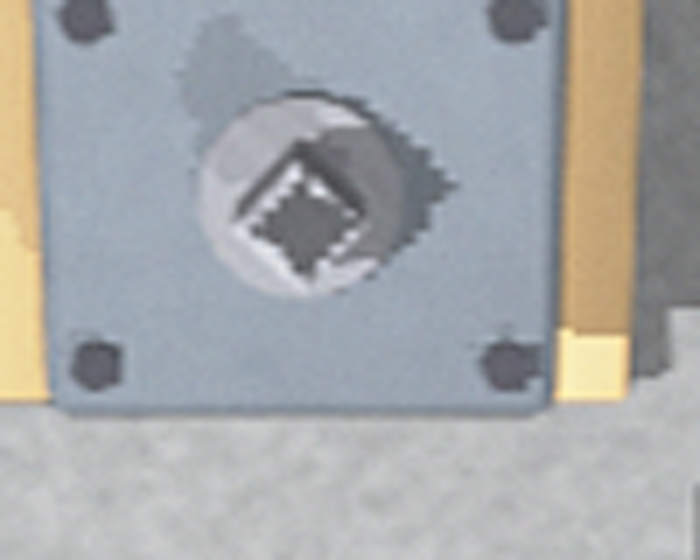

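```bash
cat >> h.py <<'E'
def ray_world(name,u,v,z):
    d=np.load(f'pics/{name}.npz');K=d['K'];M=d['M'];r=M[:3,:3]@np.array([(u-K[0,2])/K[0,0],-(v-K[1,2])/K[1,1],-1]);o=M[:3,3]
    return o+r*(z-o[2])/r[2]
E
python3 - <<'E'
from h import *
f=lambda X,Y,z:ray_world('w19',(X+.5)/7-.5+230,(Y+.5)/7-.5+175,z)[:2]
print('top',f(303,228,87))
L,T,Rr,B=[f(*p,82) for p in((233,215),(300,145),(365,213),(307,283))]
print(L,T,Rr,B,(L+T+Rr+B)/4)
for a,b in((L,Rr),(B,T),(L,B),(T,Rr),(L,T),(B,Rr)):print(np.linalg.norm(b-a),np.degrees(np.arctan2(*(b-a)[::-1])))
print('shoulder',f(302,195,63))
show()
print('crank head');print(rel((434,-139.7,200),np.radians(95.4)))
E
```

```text
top [608.93942944 -67.03692364]
[598.65232477 -65.73890469] [609.07235199 -55.80621035] [618.03953112 -66.45779135] [608.94005751 -76.6478593 ] [608.67606635 -66.16269142]
19.40053010051435 -2.1235813385100113
20.84206883061622 89.63631409391114
14.994756943310888 -46.678715442515916
13.923594341308466 -49.90719222223333
14.395672413435937 43.62835134005156
13.66154840923173 48.23595039851167
shoulder [608.48375204 -67.52622681]
t 35.12 tcp [612.6 -70.9 231.5] jaw deg -2.98 tilt [-0.002 -1.     0.004] F [ 0.2 -0.5  0.8] gap 64.3 q [-0.31  0.27  1.48  0.    1.39 -0.26]
crank head
[7.807, 3.064, -17.492, -0.002, 1.425, -0.005]
```

Request:
{"op": "servo_tool", "data": {"motion": [7.8,-2,-17.5,0,1.425,0,0.6,7.8,3,-17.5,0,1.425,0,0.6,7.8,3,-17.5,0,1.425,0,0.6,7.8,3,-17.5,0,1.425,0,0.6,7.8,3,-17.5,0,1.425,0,0.6,7.8,3,-17.5,0,1.425,0,0.6,7.8,3,-17.5,0,1.425,0,0.6,7.8,3,-17.5,0,1.425,0,0.6,7.8,3,-17.5,0,1.425,0,0.6,7.8,3,-17.5,0,1.425,0,0.6], "newtons": 30}}

```text
clock: 36.38
tool_pos: [433.6, -139.6, 200.0]
tcp_rot: [[-0.995, 0.003, 0.095], [-0.095, 0.002, -0.995], [-0.003, -1.0, -0.002]]
contact_force: [-0.5, 0.1, -0.5]
finger_gap: 55.3
```

Run:
```python
from h import *
show();c=snap('wrist','w20');show()
print('grip');objs('w20',88,99,(330,520),(-220,-60),5)
print('head');objs('w20',70,80,(330,520),(-220,-60),10)
print('arm');objs('w20',37,46,(330,520),(-220,-60),10)
print(rel((434,-139.7,62),np.radians(-84.6)))
```

```text
t 36.38 tcp [ 433.6 -139.6  200. ] jaw deg -84.52 tilt [-0.003 -1.    -0.002] F [-0.5  0.1 -0.5] gap 55.3 q [-0.58 -0.13  1.96  0.    1.31  0.89]
t 36.42 tcp [ 433.5 -139.5  199.6] jaw deg -84.54 tilt [-0.002 -1.    -0.002] F [-1.  -0.2 -0.4] gap 55.2 q [-0.58 -0.13  1.96  0.    1.31  0.89]
grip
[ 369.9 -146.5] size [20.6 20.3] ang 6.2 z 93.1 n 381 bgr [45, 44, 48]
head
[ 434.3 -140.8] size [23.8 23.3] ang 5.5 z 75.2 n 616 bgr [95, 96, 106]
[ 375.9 -147.1] size [20.8  8.6] ang 87.4 z 74.9 n 89 bgr [23, 21, 24]
arm
[ 463.2 -138.1] size [36.4 27.3] ang 4.7 z 41.9 n 389 bgr [113, 114, 118]
[ 392.6 -144.8] size [38.1 15.3] ang 5.1 z 41.1 n 422 bgr [124, 125, 131]
[-0.019, 13.763, 0.053, 0.002, 0.001, -0.002]
```

View pics/w20.png

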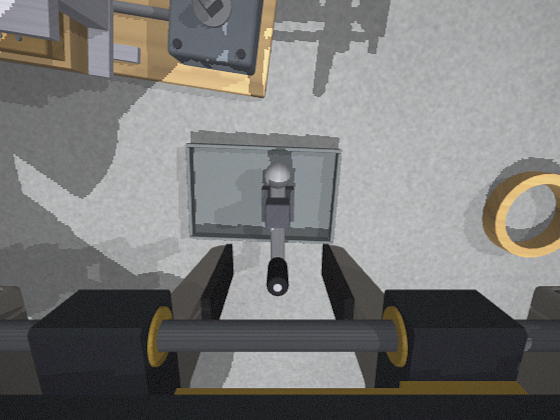

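Request:
{"op": "servo_tool", "data": {"motion": [-0.06,6,0.05,0,0,0,0.6,-0.06,11,0.05,0,0,0,0.6,-0.06,13.6,0.05,0,0,0,0.55,-0.06,13.75,0.05,0,0,0,0.4,-0.06,13.75,0.05,0,0,0,0.2,-0.06,13.75,0.05,0,0,0,0,-0.06,13.75,0.05,0,0,0,0], "newtons": 55}}

```text
clock: 37.3
tool_pos: [435.2, -140.0, 62.8]
tcp_rot: [[-0.996, 0.003, 0.094], [-0.094, 0.002, -0.996], [-0.003, -1.0, -0.001]]
contact_force: [-0.2, 1.0, 6.9]
finger_gap: 24.0
```

Run:
```python
from h import *
show()
```

```text
t 37.3 tcp [ 435.2 -140.    62.8] jaw deg -84.61 tilt [-0.003 -1.    -0.001] F [-0.2  1.   6.9] gap 24.0 q [-0.58  0.07  2.06  0.    1.    0.9 ]
```

Request:
{"op": "servo_tool", "data": {"motion": [0,-2,0,0,0,0,0,0,-8,0,0,0,0,0,0,-14,0,0,0,0,0,0,-15,0,0,0,0,0,0,-15,0,0,0,0,0], "newtons": 55}}

```text
clock: 37.92
tool_pos: [433.4, -139.5, 210.2]
tcp_rot: [[-0.996, -0.0, 0.094], [-0.094, 0.004, -0.996], [0.0, -1.0, -0.004]]
contact_force: [-0.0, -0.1, -5.5]
finger_gap: 23.9
```

```bash
cat >> h.py <<'E'
def comps(Q,lo,hi,minpts=20):
    m=(Q[...,1]>lo)&(Q[...,1]<hi)&(abs(Q[...,2])<40)&(abs(Q[...,0])<110)
    n,l,s,_=cv2.connectedComponentsWithStats(m.astype(np.uint8),connectivity=4)
    for i in range(1,n):
        if s[i,4]<minpts: continue
        q=Q[l==i];r=cv2.minAreaRect(q[:,[0,2]].astype(np.float32));print('c',np.round(r[0],1),'s',np.round(r[1],1),'a',round(r[2],1),'y',round(float(np.median(q[:,1])),1),len(q),'x',np.round([q[:,0].min(),q[:,0].max()],1),'z',np.round([q[:,2].min(),q[:,2].max()],1))
E
python3 - <<'E'
from h import *
show();c=snap('wrist','w21');Q=toolcloud('',c)
print('head');comps(Q,-16,-9)
print('arm');comps(Q,16,26)
print('ball');comps(Q,10,16)
print('grip');comps(Q,-36,-26)
print(rel((608.8,-67,212),np.radians(-46.2)))
E
```

```text
t 37.92 tcp [ 433.4 -139.5  210.2] jaw deg -84.63 tilt [ 0.    -1.    -0.004] F [-0.  -0.1 -5.5] gap 23.9 q [-0.58 -0.14  1.95  0.    1.33  0.9 ]
head
c [1.  0.8] s [24.5 53.5] a 0.3 y -12.5 2393 x [-11.3  13.3] z [-26.   27.5]
c [59.3  1.5] s [20.8  9.7] a 84.3 y -12.6 324 x [54.4 65.2] z [-9.3 11.4]
arm
c [-27.5   1.3] s [47.2 37.6] a 88.6 y 20.3 1506 x [-46.3  -8.4] z [-22.8  24.5]
c [39.1  0.9] s [15.3  9.6] a 89.1 y 21.5 239 x [34.3 44. ] z [-6.8  8.5]
ball
c [-32.3   0.3] s [18.6 18.3] a 51.7 y 14.1 755 x [-42.3 -23.2] z [-8.6 10.2]
c [-9.7  0.7] s [ 2.6 49. ] a 0.2 y 13.0 310 x [-11.   -8.5] z [-23.8  25.2]
c [61.7 -8.6] s [1.4 8.9] a 61.6 y 11.6 26 x [58.2 66. ] z [-10.1  -5.9]
c [62.2 10.1] s [8.8 1.5] a 29.2 y 11.5 25 x [58.7 66.4] z [ 7.4 11.6]
grip
c [ -5.7 -15. ] s [24.9 12.5] a 42.6 y -31.0 464 x [-11.9   7.7] z [-28. -11.]
c [-5.6 16.2] s [12.6 25.3] a 48.5 y -31.0 448 x [-11.9   8.1] z [12.4 29.2]
[-18.213, -0.331, -5.521, 0.006, -0.671, 0.0]
```

View pics/w21.png

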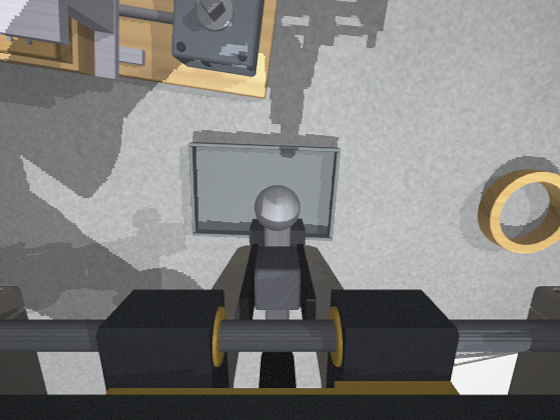

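Run:
```python
from h import *
c=env.camera('wrist');Q=toolcloud('',c)
for nm,zl,zh in(('head',-9,9),('f+',15,26),('f-',-26,-15)):
  for lo,hi in((-16,-12),(-13,-9),(-9,0),(0,12)):
    m=(Q[...,1]>lo)&(Q[...,1]<hi)&(Q[...,2]>zl)&(Q[...,2]<zh)&(abs(Q[...,0])<35)
    q=Q[m]
    if len(q)>10: print(nm,lo,hi,len(q),np.round(np.percentile(q[:,0],[0,1,5,50,95,99,100]),1),'z',np.round([q[:,2].min(),q[:,2].max()],1))
import pickle;pickle.dump(c,open('pics/c21.pkl','wb'))
cv2.imwrite('pics/w21a.png',cv2.resize(c['pixels'][180:345,200:355,::-1],None,fx=4,fy=4,interpolation=cv2.INTER_CUBIC))
show()
```

```text
head -16 -12 1210 [-10.7 -10.   -9.1   1.   11.1  12.4  12.7] z [-9.  9.]
head -13 -9 1180 [-11.1 -10.7 -10.3  -0.3  11.5  12.7  13.4] z [-8.9  9. ]
head -9 0 242 [-11.2 -11.  -10.8 -10.4 -10.   -9.8  -9.6] z [-8.9  8.9]
head 0 12 281 [-34.5 -33.  -11.1 -10.4  -9.9  -9.9  -9.7] z [-9.  9.]
f+ -16 -12 73 [-11.4 -11.2 -10.9 -10.5 -10.2 -10.  -10. ] z [15.2 25.8]
f+ -13 -9 73 [-11.2 -11.  -10.9 -10.5 -10.1 -10.  -10. ] z [15. 26.]
f+ -9 0 133 [-11.2 -11.  -10.7 -10.3  -9.9  -9.8  -9.7] z [15.2 26. ]
f+ 0 12 150 [-10.9 -10.8 -10.6 -10.   -9.6  -9.3  -9.2] z [15.1 25.8]
f- -16 -12 80 [-11.3 -11.1 -10.9 -10.6 -10.1  -9.8  -9.7] z [-25.8 -15. ]
f- -13 -9 66 [-10.9 -10.9 -10.8 -10.5 -10.   -9.9  -9.8] z [-25.8 -15. ]
f- -9 0 136 [-10.8 -10.8 -10.6 -10.3  -9.8  -9.6  -9.6] z [-25.7 -15.1]
f- 0 12 125 [-10.7 -10.5 -10.4  -9.9  -9.5  -9.3  -8.8] z [-24.6 -15.2]
t 38.02 tcp [ 432.3 -138.8  208.2] jaw deg -84.63 tilt [ 0.003 -1.    -0.007] F [-0.1 -0.3 -4.7] gap 23.5 q [-0.58 -0.14  1.95  0.    1.33  0.9 ]
```

View pics/w21a.png

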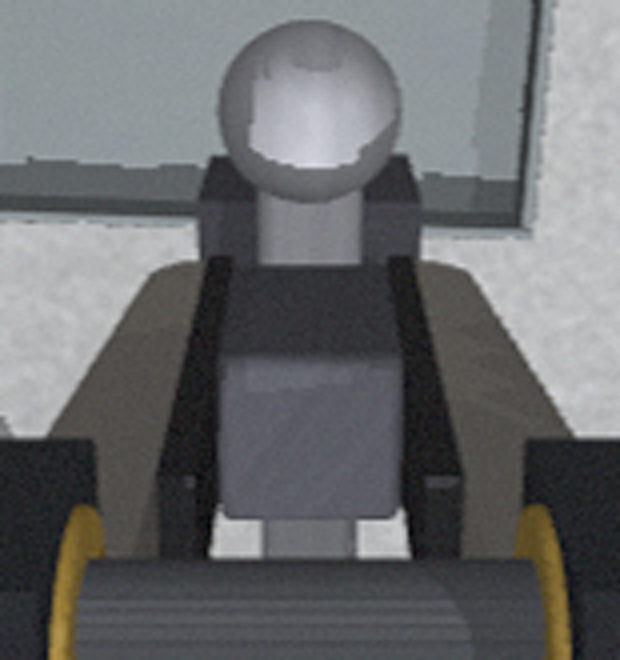

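Run:
```python
from h import *
show();print(rel((609.2,-66.2,170),np.radians(-46.2)))
```

```text
t 38.02 tcp [ 432.3 -138.8  208.2] jaw deg -84.63 tilt [ 0.003 -1.    -0.007] F [-0.1 -0.3 -4.7] gap 23.5 q [-0.58 -0.14  1.95  0.    1.33  0.9 ]
[-18.305, 3.794, -5.545, 0.008, -0.671, 0.001]
```

Request:
{"op": "servo_tool", "data": {"motion": [-18.3,-1,-5.5,0.005,-0.671,0,0,-18.3,-1,-5.5,0.005,-0.671,0,0,-18.3,-1,-5.5,0.005,-0.671,0,0,-18.3,1,-5.5,0.005,-0.671,0,0,-18.3,3.8,-5.5,0.005,-0.671,0,0,-18.3,3.8,-5.5,0.005,-0.671,0,0,-18.3,3.8,-5.5,0.005,-0.671,0,0], "newtons": 55}}

```text
clock: 38.9
tool_pos: [610.5, -67.8, 172.9]
tcp_rot: [[-0.722, 0.001, 0.692], [-0.692, -0.001, -0.722], [-0.001, -1.0, 0.001]]
contact_force: [0.4, 0.3, -3.2]
finger_gap: 23.5
```

Run:
```python
from h import *
show();c=snap('wrist','w22');s=snap('side','sd22');show()
cv2.imwrite('pics/sd22a.png',cv2.resize(s['pixels'][150:290,230:370,::-1],None,fx=4,fy=4,interpolation=cv2.INTER_CUBIC))
print(rel((609.2,-66.2,148),np.radians(-46.2)))
```

```text
t 38.9 tcp [610.5 -67.8 172.9] jaw deg -46.2 tilt [-0.001 -1.     0.001] F [ 0.4  0.3 -3.2] gap 23.5 q [-0.31  0.31  1.55 -0.    1.28  0.5 ]
t 39.0 tcp [611.5 -68.1 174.6] jaw deg -46.2 tilt [-0.002 -1.     0.004] F [ 1.2  0.3 -4. ] gap 23.6 q [-0.31  0.31  1.55 -0.    1.28  0.5 ]
[0.037, 2.655, -0.305, -0.004, -0.0, -0.002]
```

View pics/w22.png

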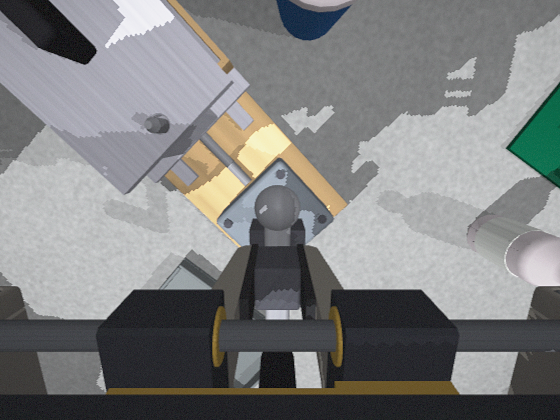

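View pics/sd22a.png

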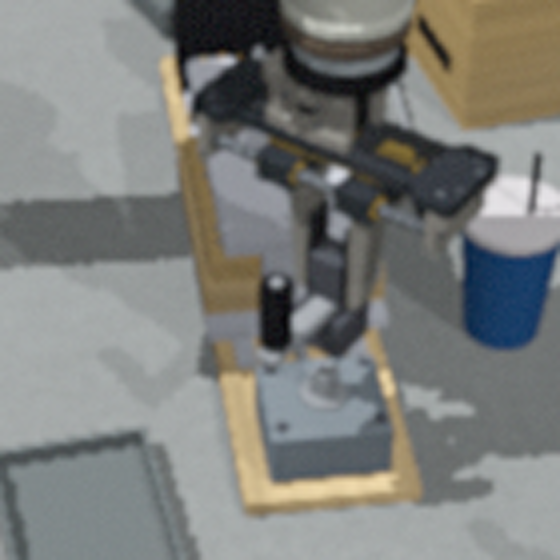

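Request:
{"op": "servo_tool", "data": {"motion": [0.03,0.5,-0.2,-0.003,0,0,0,0.03,1.2,-0.2,-0.003,0,0,0,0.03,2,-0.2,-0.003,0,0,0,0.03,2.2,-0.2,-0.003,0,0,0,0.03,2.2,-0.2,-0.003,0,0,0,0.03,2.2,-0.2,-0.003,0,0,0], "newtons": 55}}

```text
clock: 39.75
tool_pos: [609.6, -66.6, 151.8]
tcp_rot: [[-0.722, 0.001, 0.692], [-0.692, 0.001, -0.722], [-0.001, -1.0, -0.0]]
contact_force: [0.1, 0.0, -4.0]
finger_gap: 23.6
```

Run:
```python
from h import *
show()
print(rel((609.2,-66.2,142),np.radians(-46.2)))
```

```text
t 39.75 tcp [609.6 -66.6 151.8] jaw deg -46.18 tilt [-0.001 -1.    -0.   ] F [ 0.1  0.  -4. ] gap 23.6 q [-0.31  0.33  1.57  0.    1.24  0.5 ]
[0.003, 0.975, -0.06, 0.0, 0.0, -0.001]
```

Request:
{"op": "servo_tool", "data": {"motion": [0,0.2,-0.05,0,0,0,0,0,0.5,-0.05,0,0,0,0,0,0.8,-0.05,0,0,0,0,0,1.0,-0.05,0,0,0,0,0,1.0,-0.05,0,0,0,0], "newtons": 55}}

```text
clock: 40.38
tool_pos: [608.9, -66.1, 141.2]
tcp_rot: [[-0.722, -0.0, 0.692], [-0.692, 0.001, -0.722], [-0.001, -1.0, -0.001]]
contact_force: [-0.2, 0.5, -4.8]
finger_gap: 23.6
```

Run:
```python
from h import *
show();print(env.get_obs()['ft_torque'])
print(rel((609.2,-66.2,136),np.radians(-46.2)))
```

```text
t 40.38 tcp [608.9 -66.1 141.2] jaw deg -46.18 tilt [-0.001 -1.    -0.001] F [-0.2  0.5 -4.8] gap 23.6 q [-0.31  0.34  1.58  0.    1.23  0.5 ]
[-0.01619255  0.09814746 -0.01741191]
[-0.017, 0.515, 0.025, 0.001, 0.0, -0.001]
```

Request:
{"op": "servo_tool", "data": {"motion": [0,0.4,0.01,0,0,0,0,0,0.9,0.01,0,0,0,0,0,1.3,0.01,0,0,0,0,0,1.7,0.01,0,0,0,0,0,1.85,0.01,0,0,0,0,0,1.85,0.01,0,0,0,0], "newtons": 55}}

```text
clock: 41.12
tool_pos: [609.1, -66.2, 122.8]
tcp_rot: [[-0.722, 0.0, 0.692], [-0.692, 0.001, -0.722], [-0.001, -1.0, -0.001]]
contact_force: [0.1, -0.1, -4.5]
finger_gap: 23.5
```

Run:
```python
from h import *
show();print(env.get_obs()['ft_torque'])
```

```text
t 41.12 tcp [609.1 -66.2 122.8] jaw deg -46.18 tilt [-0.001 -1.    -0.001] F [ 0.1 -0.1 -4.5] gap 23.5 q [-0.31  0.36  1.59  0.    1.19  0.5 ]
[-0.05690854  0.09814306  0.00394524]
```

Request:
{"op": "servo_tool", "data": {"motion": [0,0.13,0,0,0,0,0,0,0.13,0,0,0,0,0.45,0,0.13,0,0,0,0,0.5,0,-3,0,0,0,0,0.5,0,-9,0,0,0,0,0.5,3,-11,0,0,-0.25,0,0.5,6.63,-11,0,0,-0.5,0,0.5,6.63,-11,0,0,-0.806,0,0.5,6.63,-11,0,0,-0.806,0,0.5,6.63,-11,0,0,-0.806,0,0.5], "newtons": 40}}

```text
clock: 42.38
tool_pos: [561.5, -112.5, 233.7]
tcp_rot: [[0.003, 0.002, 1.0], [-1.0, 0.001, 0.003], [-0.001, -1.0, 0.002]]
contact_force: [0.1, 0.4, -0.1]
finger_gap: 46.1
```

Run:
```python
from h import *
show();c=snap('wrist','w23');show()
print('grip');objs('w23',147,158,(500,700),(-160,0),5)
print('head');objs('w23',129,139,(500,700),(-160,0),10)
print('arm');objs('w23',97,104,(500,700),(-160,0),10)
```

```text
t 42.38 tcp [ 561.5 -112.5  233.7] jaw deg 0.15 tilt [-0.001 -1.     0.002] F [ 0.1  0.4 -0.1] gap 46.1 q [-0.41  0.15  1.61  0.    1.38 -0.41]
t 42.42 tcp [ 561.5 -112.5  233.6] jaw deg 0.2 tilt [-0.001 -1.     0.002] F [-0.7 -0.1  0.2] gap 46.0 q [-0.41  0.15  1.61  0.    1.38 -0.41]
grip
[ 561.6 -112.4] size [20.7 20.3] ang 0.3 z 152.2 n 530 bgr [46, 45, 50]
head
[608.5 -68. ] size [24.  24.2] ang 43.7 z 134.3 n 832 bgr [100, 102, 112]
[ 560.3 -105.1] size [18.8  5.8] ang 10.0 z 133.9 n 61 bgr [24, 23, 26]
arm
[631.2 -46.9] size [31.9 26.8] ang 51.9 z 100.8 n 331 bgr [129, 128, 130]
[642.7 -37.7] size [2.2 5.9] ang 39.3 z 102.9 n 13 bgr [116, 116, 117]
[645.1 -45.9] size [9.  2.7] ang 88.5 z 101.8 n 16 bgr [115, 116, 119]
[582.8 -92.8] size [47.4 16.2] ang 43.7 z 100.2 n 736 bgr [200, 202, 211]
```

View pics/w23.png

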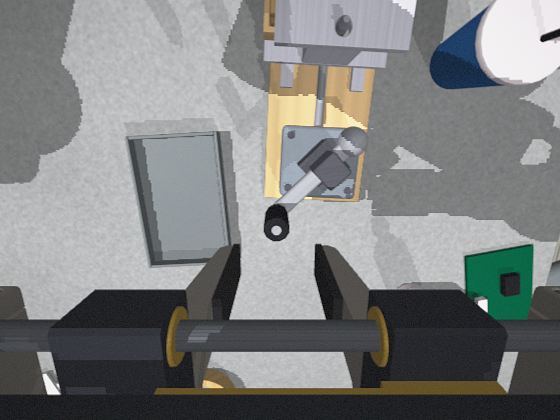

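Request:
{"op": "servo_tool", "data": {"motion": [0,5,-0.02,0,0,0,0.5,0,9.5,-0.02,0,0,0,0.5,0,10.25,-0.02,0,0,0,0.5,0,10.25,-0.02,0,0,0,0.2,0,10.25,-0.02,0,0,0,0,0,10.25,-0.02,0,0,0,0], "newtons": 30}}

```text
clock: 43.18
tool_pos: [562.2, -112.8, 132.4]
tcp_rot: [[0.0, 0.003, 1.0], [-1.0, -0.001, 0.0], [0.001, -1.0, 0.003]]
contact_force: [-0.9, -1.0, 2.8]
finger_gap: 21.1
```

Run:
```python
from h import *
show()
def pat(a0,step,n):
    out=[]
    for i in range(1,n+1):
        a=np.radians(a0-step*i);b=np.radians(a0)
        dx=65*(np.cos(a)-np.cos(b));dy=65*(np.sin(a)-np.sin(b))
        out.append([round(-dy/10,2),0,round(dx/10,2)])
    return out
print(pat(223.6,15,6));
```

```text
t 43.17 tcp [ 562.2 -112.8  132.4] jaw deg 0.0 tilt [ 0.001 -1.     0.003] F [-0.9 -1.   2.8] gap 21.1 q [-0.41  0.25  1.7   0.    1.18 -0.41]
[[np.float64(-1.37), 0, np.float64(-1.0)], [np.float64(-2.95), 0, np.float64(-1.61)], [np.float64(-4.64), 0, np.float64(-1.79)], [np.float64(-6.32), 0, np.float64(-1.53)], [np.float64(-7.87), 0, np.float64(-0.84)], [np.float64(-9.19), 0, np.float64(0.22)]]
```

Request:
{"op": "servo_tool", "data": {"motion": [-1.37,0,-1.0,0,0,0,0,-2.95,0,-1.61,0,0,0,0,-4.64,0,-1.79,0,0,0,0,-6.32,0,-1.53,0,0,0,0,-7.87,0,-0.84,0,0,0,0,-9.19,0,0.22,0,0,0,0], "newtons": 30}}

```text
clock: 43.92
tool_pos: [563.1, -18.7, 132.3]
tcp_rot: [[0.001, 0.001, 1.0], [-1.0, 0.002, 0.001], [-0.002, -1.0, 0.001]]
contact_force: [-1.1, -0.1, 5.4]
finger_gap: 21.2
```

Run:
```python
from h import *
show();c=snap('wrist','w24');show();print(env.get_obs()['ft_torque'])
def pat(a0,step,n):
    out=[]
    for i in range(1,n+1):
        a=np.radians(a0-step*i);b=np.radians(a0)
        dx=65*(np.cos(a)-np.cos(b));dy=65*(np.sin(a)-np.sin(b))
        out.append([float(round(-dy/10,2)),0,float(round(dx/10,2))])
    return out
print(pat(133.6,18,10));
```

```text
t 43.92 tcp [563.1 -18.7 132.3] jaw deg 0.03 tilt [-0.002 -1.     0.001] F [-1.1 -0.1  5.4] gap 21.2 q [-0.25  0.23  1.73  0.    1.18 -0.25]
t 43.98 tcp [564.7 -17.5 132.4] jaw deg 0.07 tilt [-0.002 -1.     0.004] F [-1.6  3.6  6.4] gap 21.3 q [-0.25  0.23  1.73  0.    1.18 -0.25]
[ 0.44461115  0.27364317 -0.02435744]
[[-1.15, 0, 1.67], [-1.74, 0, 3.62], [-1.69, 0, 5.66], [-1.01, 0, 7.57], [0.22, 0, 9.19], [1.9, 0, 10.34], [3.85, 0, 10.93], [5.88, 0, 10.88], [7.8, 0, 10.2], [9.41, 0, 8.97]]
```

View pics/w24.png

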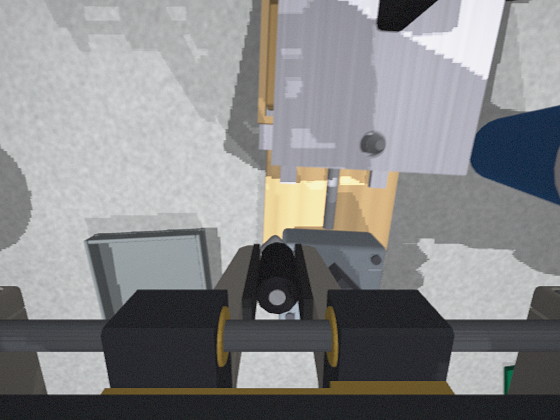

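Request:
{"op": "servo_tool", "data": {"motion": [-1.15,0,1.67,0,0,0,0,-1.74,0,3.62,0,0,0,0,-1.69,0,5.66,0,0,0,0,-1.01,0,7.57,0,0,0,0,0.22,0,9.19,0,0,0,0,1.9,0,10.34,0,0,0,0,3.85,0,10.93,0,0,0,0,5.88,0,10.88,0,0,0,0,7.8,0,10.2,0,0,0,0,9.41,0,8.97,0,0,0,0], "newtons": 30}}

```text
clock: 45.22
tool_pos: [653.2, -113.7, 131.9]
tcp_rot: [[0.0, 0.002, 1.0], [-1.0, 0.002, 0.0], [-0.002, -1.0, 0.002]]
contact_force: [-1.9, 4.1, 5.3]
finger_gap: 21.4
```

Request:
{"op": "servo_tool", "data": {"motion": [1.15,0,-1.67,0,0,0,0,1.74,0,-3.62,0,0,0,0,1.69,0,-5.66,0,0,0,0,1.01,0,-7.57,0,0,0,0,-0.22,0,-9.19,0,0,0,0,-1.9,0,-10.34,0,0,0,0,-3.85,0,-10.93,0,0,0,0,-5.88,0,-10.88,0,0,0,0,-7.8,0,-10.2,0,0,0,0,-9.41,0,-8.97,0,0,0,0], "newtons": 30}}

```text
clock: 46.48
tool_pos: [562.9, -18.8, 132.2]
tcp_rot: [[0.001, 0.001, 1.0], [-1.0, 0.001, 0.001], [-0.001, -1.0, 0.001]]
contact_force: [-1.0, -0.4, 4.8]
finger_gap: 21.3
```

Run:
```python
from h import *
show();c=snap('wrist','w25');s=snap('scene','sc25');show();print(env.get_obs()['ft_torque'])
cv2.imwrite('pics/sc25a.png',cv2.resize(s['pixels'][170:340,200:410,::-1],None,fx=3,fy=3))
print('post/pin');objs('w25',118,135,(560,680),(20,100),3)
```

```text
t 46.48 tcp [562.9 -18.8 132.2] jaw deg 0.03 tilt [-0.001 -1.     0.001] F [-1.  -0.4  4.8] gap 21.3 q [-0.25  0.23  1.73  0.    1.18 -0.25]
t 46.58 tcp [564.3 -17.9 132.3] jaw deg 0.11 tilt [-0.002 -1.     0.003] F [-1.9  2.7  8.9] gap 21.8 q [-0.25  0.23  1.73  0.    1.18 -0.25]
[0.44964934 0.2663269  0.01707678]
post/pin
[614.7  71.8] size [9.1 9.9] ang 26.2 z 125.9 n 388 bgr [86, 88, 91]
```

View pics/sc25a.png

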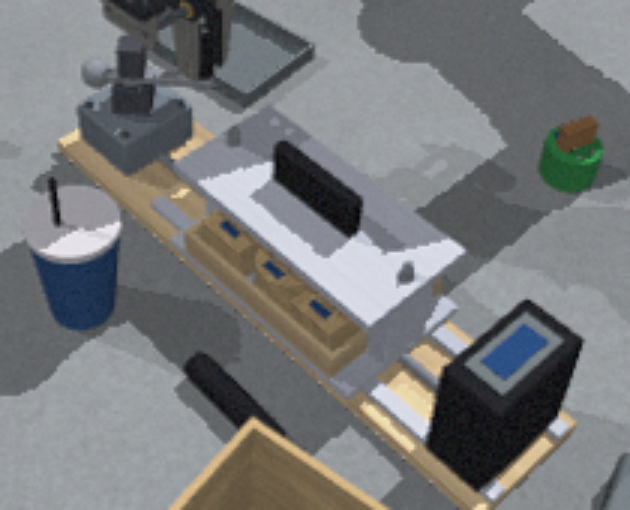

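Request:
{"op": "servo_tool", "data": {"motion": [-1.15,0,1.67,0,0,0,0,-1.74,0,3.62,0,0,0,0,-1.69,0,5.66,0,0,0,0,-1.01,0,7.57,0,0,0,0,0.22,0,9.19,0,0,0,0,1.9,0,10.34,0,0,0,0,3.85,0,10.93,0,0,0,0,5.88,0,10.88,0,0,0,0,7.8,0,10.2,0,0,0,0,9.41,0,8.97,0,0,0,0], "newtons": 30}}

```text
clock: 47.82
tool_pos: [653.1, -113.7, 131.9]
tcp_rot: [[0.0, 0.002, 1.0], [-1.0, 0.002, 0.0], [-0.002, -1.0, 0.002]]
contact_force: [-1.5, 3.0, 5.4]
finger_gap: 21.3
```

Request:
{"op": "servo_tool", "data": {"motion": [1.15,0,-1.67,0,0,0,0,1.74,0,-3.62,0,0,0,0,1.69,0,-5.66,0,0,0,0,1.01,0,-7.57,0,0,0,0,-0.22,0,-9.19,0,0,0,0,-1.9,0,-10.34,0,0,0,0,-3.85,0,-10.93,0,0,0,0,-5.88,0,-10.88,0,0,0,0,-7.8,0,-10.2,0,0,0,0,-9.41,0,-8.97,0,0,0,0], "newtons": 30}}

```text
clock: 49.08
tool_pos: [562.9, -18.8, 132.2]
tcp_rot: [[0.001, 0.001, 1.0], [-1.0, 0.001, 0.001], [-0.001, -1.0, 0.001]]
contact_force: [-1.1, -1.4, 6.0]
finger_gap: 21.5
```

Request:
{"op": "servo_tool", "data": {"motion": [-1.15,0,1.67,0,0,0,0,-1.74,0,3.62,0,0,0,0,-1.69,0,5.66,0,0,0,0,-1.01,0,7.57,0,0,0,0,0.22,0,9.19,0,0,0,0,1.9,0,10.34,0,0,0,0,3.85,0,10.93,0,0,0,0,5.88,0,10.88,0,0,0,0,7.8,0,10.2,0,0,0,0,9.41,0,8.97,0,0,0,0], "newtons": 30}}

```text
clock: 50.32
tool_pos: [653.1, -113.7, 131.9]
tcp_rot: [[0.0, 0.002, 1.0], [-1.0, 0.003, 0.0], [-0.003, -1.0, 0.002]]
contact_force: [-2.3, 3.4, 5.6]
finger_gap: 22.0
```

Request:
{"op": "servo_tool", "data": {"motion": [1.15,0,-1.67,0,0,0,0,1.74,0,-3.62,0,0,0,0,1.69,0,-5.66,0,0,0,0,1.01,0,-7.57,0,0,0,0,-0.22,0,-9.19,0,0,0,0,-1.9,0,-10.34,0,0,0,0,-3.85,0,-10.93,0,0,0,0,-5.88,0,-10.88,0,0,0,0,-7.8,0,-10.2,0,0,0,0,-9.41,0,-8.97,0,0,0,0], "newtons": 30}}

```text
clock: 51.58
tool_pos: [562.9, -18.8, 132.2]
tcp_rot: [[0.001, 0.001, 1.0], [-1.0, 0.001, 0.001], [-0.001, -1.0, 0.001]]
contact_force: [-0.6, -1.1, 5.0]
finger_gap: 21.2
```

Run:
```python
from h import *
show();c=snap('wrist','w26');s=snap('scene','sc26');show();print(env.get_obs()['ft_torque'])
cv2.imwrite('pics/sc26a.png',cv2.resize(s['pixels'][170:340,200:410,::-1],None,fx=3,fy=3))
print('post/pin');objs('w26',118,135,(560,680),(20,150),3)
objs('sc26',118,135,(560,680),(20,350),3)
```

```text
t 51.58 tcp [562.9 -18.8 132.2] jaw deg 0.03 tilt [-0.001 -1.     0.001] F [-0.6 -1.1  5. ] gap 21.2 q [-0.25  0.23  1.73  0.    1.18 -0.25]
t 51.67 tcp [564.3 -17.8 132.3] jaw deg 0.11 tilt [-0.002 -1.     0.003] F [-2.4  3.5  7.7] gap 21.5 q [-0.25  0.23  1.73  0.    1.18 -0.25]
[0.45774551 0.33070691 0.02006232]
post/pin
[617.1 113.1] size [ 4.8 10. ] ang 82.4 z 123.4 n 255 bgr [114, 115, 121]
[619.  118.1] size [7.7 7.6] ang 45.0 z 124.3 n 17 bgr [98, 100, 109]
[630.7 216.1] size [13.8 89.4] ang 4.4 z 127.2 n 151 bgr [23, 23, 24]
[629.7 315.5] size [7.3 9.3] ang 46.5 z 124.7 n 22 bgr [94, 99, 103]
[625.1 348.9] size [3.7 2.1] ang 21.2 z 119.9 n 3 bgr [44, 44, 49]
[636.2 348.6] size [11.   2.3] ang 3.3 z 119.8 n 7 bgr [30, 31, 33]
[654.  347.6] size [13.1  3.1] ang 0.3 z 118.5 n 8 bgr [33, 32, 38]
[671.6 347.4] size [13.5  4.7] ang 1.6 z 119.5 n 15 bgr [38, 36, 41]
```

View pics/sc26a.png

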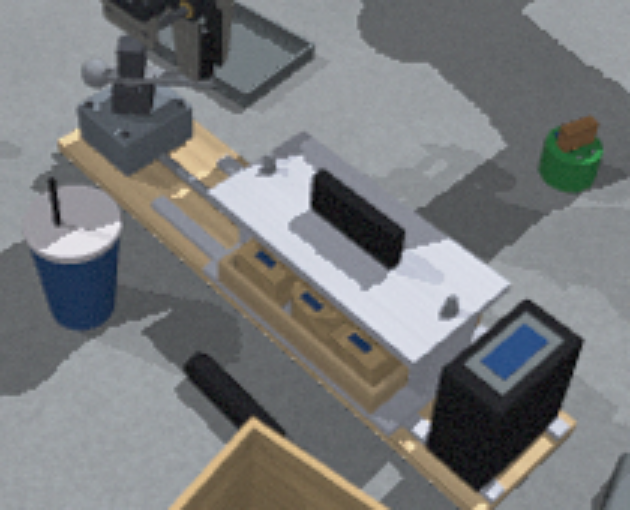

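Request:
{"op": "servo_tool", "data": {"motion": [-1.15,0,1.67,0,0,0,0,-1.74,0,3.62,0,0,0,0,-1.69,0,5.66,0,0,0,0,-1.01,0,7.57,0,0,0,0,0.22,0,9.19,0,0,0,0,1.9,0,10.34,0,0,0,0,3.85,0,10.93,0,0,0,0,5.88,0,10.88,0,0,0,0,7.8,0,10.2,0,0,0,0,9.41,0,8.97,0,0,0,0], "newtons": 30}}

```text
clock: 52.92
tool_pos: [653.1, -113.8, 131.9]
tcp_rot: [[0.0, 0.002, 1.0], [-1.0, 0.003, 0.0], [-0.003, -1.0, 0.002]]
contact_force: [-1.1, 4.0, 5.5]
finger_gap: 21.3
```

Run:
```python
from h import *
show();c=snap('wrist','w27');s=snap('scene','sc27');show()
objs('sc27',118,135,(560,680),(20,350),10)
# test head near face
P,_=cloud('sc27');m=(P[...,2]>60)&(P[...,2]<110)&(P[...,0]>580)&(P[...,0]<680)&(P[...,1]>320)&(P[...,1]<400)
print(np.percentile(P[m][:,1],[1,5,20,50]))
def pat(a0,step,n):
    return [[float(round(-(65*(np.sin(np.radians(a0-step*i))-np.sin(np.radians(a0))))/10,2)),0,float(round(65*(np.cos(np.radians(a0-step*i))-np.cos(np.radians(a0)))/10,2))] for i in range(1,n+1)]
print(pat(313.6,10,10))
```

```text
t 52.92 tcp [ 653.1 -113.8  131.9] jaw deg 0.01 tilt [-0.003 -1.     0.002] F [-1.1  4.   5.5] gap 21.3 q [-0.36  0.47  1.42  0.    1.25 -0.36]
t 53.02 tcp [ 652.  -115.   131.8] jaw deg -0.09 tilt [-0.001 -1.     0.   ] F [-1.2  1.5  5.4] gap 21.7 q [-0.36  0.47  1.43  0.    1.25 -0.36]
[620.4 128.7] size [7.8 7.1] ang 13.6 z 124.2 n 17 bgr [93, 95, 101]
[631.2 227.2] size [12.4 89.6] ang 4.2 z 126.4 n 156 bgr [23, 23, 24]
[630.2 326.1] size [6.8 8.4] ang 10.5 z 125.0 n 21 bgr [92, 95, 101]
[665.  347.4] size [ 5.  20.1] ang 88.3 z 119.2 n 19 bgr [39, 39, 41]
[323.68917008 329.91452626 338.86484365 368.48772233]
[[0.71, 0, -0.89], [1.25, 0, -1.88], [1.61, 0, -2.95], [1.78, 0, -4.07], [1.75, 0, -5.21], [1.53, 0, -6.32], [1.12, 0, -7.37], [0.52, 0, -8.34], [-0.22, 0, -9.19], [-1.11, 0, -9.9]]
```

Request:
{"op": "servo_tool", "data": {"motion": [0.71,0,-0.89,0,0,0,0,1.25,0,-1.88,0,0,0,0,1.61,0,-2.95,0,0,0,0,1.78,0,-4.07,0,0,0,0,1.75,0,-5.21,0,0,0,0,1.75,0,-5.21,0,0,0,0], "newtons": 30}}

```text
clock: 53.78
tool_pos: [600.8, -131.6, 131.9]
tcp_rot: [[-0.0, 0.002, 1.0], [-1.0, 0.001, -0.0], [-0.001, -1.0, 0.002]]
contact_force: [-0.5, -0.6, 5.8]
finger_gap: 21.4
```

Run:
```python
from h import *
show();s=snap('scene','sc28');show()
objs('sc28',118,135,(560,680),(20,350),10)
def pat(a0,step,n):
    return [[float(round(-(65*(np.sin(np.radians(a0-step*i))-np.sin(np.radians(a0))))/10,2)),0,float(round(65*(np.cos(np.radians(a0-step*i))-np.cos(np.radians(a0)))/10,2))] for i in range(1,n+1)]
print(pat(263.6,10,10))
```

```text
t 53.77 tcp [ 600.8 -131.6  131.9] jaw deg -0.01 tilt [-0.001 -1.     0.002] F [-0.5 -0.6  5.8] gap 21.4 q [-0.41  0.35  1.58  0.    1.21 -0.41]
t 53.83 tcp [ 601.  -131.6  131.9] jaw deg -0.0 tilt [-0.001 -1.     0.002] F [-1.6 -0.5  6.8] gap 21.4 q [-0.41  0.35  1.58  0.    1.21 -0.41]
[619.8 132.5] size [8.2 7.7] ang 44.4 z 124.9 n 18 bgr [95, 98, 104]
[631.7 230. ] size [11.4 89.9] ang 3.6 z 126.7 n 163 bgr [22, 23, 24]
[629.9 329.5] size [9.6 9.3] ang 48.4 z 125.1 n 21 bgr [95, 97, 102]
[651.9 348.2] size [ 4.5 33.6] ang 84.9 z 119.2 n 23 bgr [38, 37, 41]
[[-0.22, 0, -1.11], [-0.64, 0, -2.17], [-1.23, 0, -3.13], [-1.98, 0, -3.98], [-2.86, 0, -4.69], [-3.86, 0, -5.23], [-4.93, 0, -5.59], [-6.05, 0, -5.76], [-7.18, 0, -5.73], [-8.29, 0, -5.51]]
```

Request:
{"op": "servo_tool", "data": {"motion": [-0.22,0,-1.11,0,0,0,0,-0.64,0,-2.17,0,0,0,0,-1.23,0,-3.13,0,0,0,0,-1.23,0,-3.13,0,0,0,0], "newtons": 30}}

```text
clock: 54.32
tool_pos: [569.6, -119.5, 132.1]
tcp_rot: [[0.0, 0.002, 1.0], [-1.0, -0.0, 0.0], [0.0, -1.0, 0.002]]
contact_force: [-1.8, -2.0, 7.5]
finger_gap: 21.5
```

Run:
```python
from h import *
show();s=snap('scene','sc29');show()
objs('sc29',118,135,(560,680),(20,350),10)
def pat(a0,step,n):
    return [[float(round(-(65*(np.sin(np.radians(a0-step*i))-np.sin(np.radians(a0))))/10,2)),0,float(round(65*(np.cos(np.radians(a0-step*i))-np.cos(np.radians(a0)))/10,2))] for i in range(1,n+1)]
print(pat(233.6,5,12))
```

```text
t 54.33 tcp [ 569.6 -119.5  132.1] jaw deg 0.02 tilt [ 0.    -1.     0.002] F [-1.8 -2.   7.5] gap 21.5 q [-0.41  0.27  1.68  0.    1.19 -0.42]
t 54.38 tcp [ 569.7 -119.6  132. ] jaw deg 0.01 tilt [ 0.    -1.     0.002] F [-2.  -0.9  7.7] gap 21.3 q [-0.41  0.27  1.68  0.    1.19 -0.42]
[620.3 133.4] size [7.9 8.3] ang 81.6 z 124.7 n 16 bgr [93, 95, 102]
[631.2 232. ] size [14.2 88.4] ang 4.8 z 126.7 n 167 bgr [23, 23, 25]
[631.1 331. ] size [5.4 7.6] ang 52.8 z 124.8 n 20 bgr [92, 95, 99]
[657.3 347.9] size [37.3  3.5] ang 1.2 z 119.1 n 26 bgr [34, 34, 38]
[[-0.36, 0, -0.44], [-0.75, 0, -0.85], [-1.18, 0, -1.22], [-1.63, 0, -1.56], [-2.12, 0, -1.85], [-2.63, 0, -2.1], [-3.16, 0, -2.3], [-3.7, 0, -2.46], [-4.26, 0, -2.57], [-4.82, 0, -2.63], [-5.39, 0, -2.64], [-5.96, 0, -2.6]]
```

Request:
{"op": "servo_tool", "data": {"motion": [-0.36,0,-0.44,0,0,0,0,-0.75,0,-0.85,0,0,0,0,-1.18,0,-1.22,0,0,0,0,-1.63,0,-1.56,0,0,0,0,-2.12,0,-1.85,0,0,0,0,-2.12,0,-1.85,0,0,0,0], "newtons": 30}}

```text
clock: 55.12
tool_pos: [551.0, -98.7, 132.1]
tcp_rot: [[0.001, 0.002, 1.0], [-1.0, -0.001, 0.001], [0.001, -1.0, 0.002]]
contact_force: [-4.7, -1.5, 9.2]
finger_gap: 21.2
```

Run:
```python
from h import *
show();s=snap('scene','sc30');show()
objs('sc30',118,135,(560,680),(20,350),10)
cv2.imwrite('pics/sc30a.png',cv2.resize(s['pixels'][230:350,290:410,::-1],None,fx=5,fy=5,interpolation=cv2.INTER_CUBIC))
def pat(a0,step,n):
    return [[float(round(-(65*(np.sin(np.radians(a0-step*i))-np.sin(np.radians(a0))))/10,2)),0,float(round(65*(np.cos(np.radians(a0-step*i))-np.cos(np.radians(a0)))/10,2))] for i in range(1,n+1)]
print(pat(208.6,5,12))
```

```text
t 55.12 tcp [551.  -98.7 132.1] jaw deg 0.03 tilt [ 0.001 -1.     0.002] F [-4.7 -1.5  9.2] gap 21.2 q [-0.39  0.22  1.74 -0.    1.18 -0.39]
t 55.17 tcp [551.  -98.8 132.1] jaw deg 0.03 tilt [ 0.001 -1.     0.001] F [-4.1 -1.5  9.9] gap 21.2 q [-0.39  0.22  1.74 -0.    1.18 -0.39]
[619.9 134.9] size [ 6.8 10.5] ang 51.5 z 123.8 n 17 bgr [100, 103, 109]
[631.  232.5] size [13.5 91.3] ang 3.7 z 126.8 n 162 bgr [22, 22, 24]
[630.8 331.6] size [ 7.2 10. ] ang 15.8 z 123.4 n 22 bgr [95, 99, 103]
[641.8 347.9] size [14.3  3.3] ang 0.3 z 119.4 n 10 bgr [37, 38, 42]
[666.6 347.3] size [ 4.2 22.3] ang 86.1 z 119.5 n 14 bgr [36, 36, 40]
[[-0.51, 0, -0.25], [-1.04, 0, -0.45], [-1.58, 0, -0.61], [-2.14, 0, -0.72], [-2.7, 0, -0.78], [-3.27, 0, -0.79], [-3.84, 0, -0.75], [-4.4, 0, -0.66], [-4.95, 0, -0.53], [-5.48, 0, -0.34], [-6.0, 0, -0.12], [-6.5, 0, 0.16]]
```

View pics/sc30a.png

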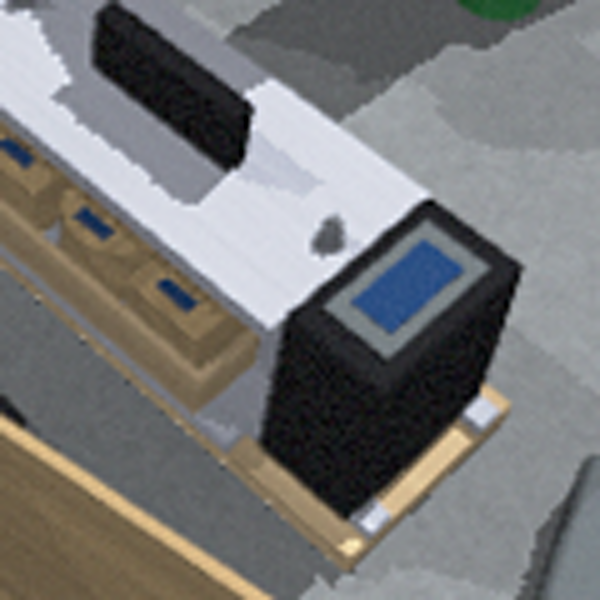

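Request:
{"op": "servo_tool", "data": {"motion": [-0.51,0,-0.25,0,0,0,0,-1.04,0,-0.45,0,0,0,0,-1.04,0,-0.45,0,0,0,0], "newtons": 30}}

```text
clock: 55.55
tool_pos: [547.5, -90.8, 132.5]
tcp_rot: [[0.001, 0.004, 1.0], [-1.0, -0.006, 0.001], [0.006, -1.0, 0.004]]
contact_force: [-2.1, -9.2, 7.1]
finger_gap: 21.6
```

Run:
```python
from h import *
show();show();s=snap('scene','sc31')
objs('sc31',118,135,(560,680),(20,350),10)
def pat(a0,step,n):
    return [[float(round(-(65*(np.sin(np.radians(a0-step*i))-np.sin(np.radians(a0))))/10,2)),0,float(round(65*(np.cos(np.radians(a0-step*i))-np.cos(np.radians(a0)))/10,2))] for i in range(1,n+1)]
print(pat(198.6,5,10))
```

```text
t 55.55 tcp [547.5 -90.8 132.5] jaw deg 0.04 tilt [ 0.006 -1.     0.004] F [-2.1 -9.2  7.1] gap 21.6 q [-0.38  0.21  1.76 -0.    1.17 -0.38]
t 55.55 tcp [547.5 -90.8 132.5] jaw deg 0.04 tilt [ 0.006 -1.     0.004] F [-2.1 -9.2  7.1] gap 21.6 q [-0.38  0.21  1.76 -0.    1.17 -0.38]
[619.9 136.3] size [5.9 8.3] ang 53.3 z 124.8 n 16 bgr [98, 101, 107]
[631.5 233.1] size [13.5 90. ] ang 3.9 z 126.3 n 163 bgr [22, 23, 24]
[630.6 333.1] size [6.8 8.9] ang 61.8 z 123.9 n 19 bgr [99, 101, 107]
[638.1 348.2] size [ 3.5 13.7] ang 85.4 z 119.5 n 10 bgr [45, 46, 49]
[665.1 347.3] size [ 4.5 26.8] ang 89.4 z 120.0 n 20 bgr [36, 36, 41]
[[-0.54, 0, -0.16], [-1.1, 0, -0.27], [-1.67, 0, -0.33], [-2.23, 0, -0.34], [-2.8, 0, -0.3], [-3.36, 0, -0.21], [-3.91, 0, -0.08], [-4.44, 0, 0.11], [-4.96, 0, 0.34], [-5.46, 0, 0.61]]
```

Request:
{"op": "servo_tool", "data": {"motion": [-0.54,0,-0.16,0,0,0,0,-0.54,0,-0.16,0,0,0,0,-0.54,0,-0.16,0,0,0,0], "newtons": 30}}

```text
clock: 55.98
tool_pos: [546.3, -87.1, 132.8]
tcp_rot: [[0.0, 0.005, 1.0], [-1.0, -0.009, 0.0], [0.009, -1.0, 0.005]]
contact_force: [-1.3, -14.0, 6.4]
finger_gap: 21.3
```

Run:
```python
from h import *
show();show();s=snap('scene','sc32')
objs('sc32',118,135,(560,680),(20,350),10)
```

```text
t 55.98 tcp [546.3 -87.1 132.8] jaw deg 0.03 tilt [ 0.009 -1.     0.005] F [ -1.3 -14.    6.4] gap 21.3 q [-0.37  0.2   1.76 -0.01  1.17 -0.37]
t 55.98 tcp [546.3 -87.1 132.8] jaw deg 0.03 tilt [ 0.009 -1.     0.005] F [ -1.3 -14.    6.4] gap 21.3 q [-0.37  0.2   1.76 -0.01  1.17 -0.37]
[619.6 134.9] size [6.7 9.1] ang 63.0 z 123.6 n 17 bgr [98, 100, 108]
[630.9 232.7] size [13.3 90.2] ang 4.1 z 126.7 n 168 bgr [23, 23, 25]
[630.7 332.3] size [6.4 8.7] ang 9.1 z 124.5 n 19 bgr [95, 98, 105]
[668.5 347.4] size [20.   4.4] ang 0.1 z 118.7 n 15 bgr [35, 34, 38]
```

Request:
{"op": "servo_tool", "data": {"motion": [0,0,0,0,0,0,0.5,0,0,0,0,0,0,0.5,0,0,0,0,0,0,0.5,0,-4,0,0,0,0,0.5,0,-9,0,0,0,0,0.5,0,-11,0,0,0,0,0.5,0,-11,0,0,0,0,0.5], "newtons": 40}}

```text
clock: 56.9
tool_pos: [545.8, -82.7, 242.0]
tcp_rot: [[0.0, 0.004, 1.0], [-1.0, 0.0, 0.0], [-0.0, -1.0, 0.004]]
contact_force: [-0.4, 0.5, -0.0]
finger_gap: 46.4
```

Run:
```python
from h import *
show();c=snap('wrist','w33');show()
print('grip');objs('w33',147,158,(500,700),(-160,0),5)
print('head');objs('w33',129,139,(500,700),(-160,0),10)
print('pin');objs('w33',118,130,(590,650),(80,200),10)
s=snap('side','sd33')
cv2.imwrite('pics/sd33a.png',cv2.resize(s['pixels'][120:290,220:380,::-1],None,fx=4,fy=4,interpolation=cv2.INTER_CUBIC))
```

```text
t 56.9 tcp [545.8 -82.7 242. ] jaw deg 0.02 tilt [-0.    -1.     0.004] F [-0.4  0.5 -0. ] gap 46.4 q [-0.37  0.09  1.66  0.    1.39 -0.37]
t 56.95 tcp [544.9 -82.4 240.1] jaw deg 0.02 tilt [-0.001 -1.     0.001] F [-0.3 -0.1  0.2] gap 45.8 q [-0.37  0.09  1.66  0.    1.39 -0.37]
grip
[548.3 -92.5] size [20.7 21. ] ang 63.6 z 152.3 n 486 bgr [47, 46, 51]
head
[608.1 -67.4] size [24.1 24.4] ang 23.4 z 134.4 n 733 bgr [70, 70, 77]
[548.4 -85.9] size [20.1  7.2] ang 0.7 z 134.4 n 62 bgr [25, 25, 28]
pin
```

View pics/w33.png

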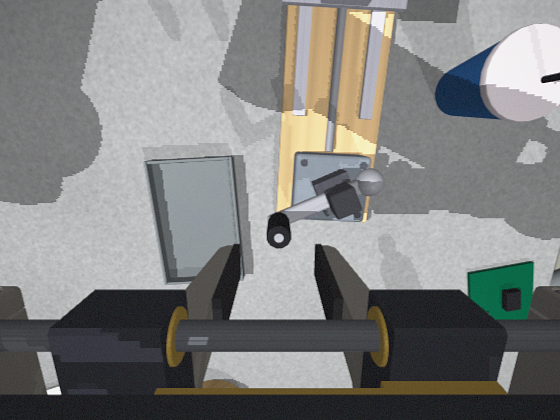

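View pics/sd33a.png

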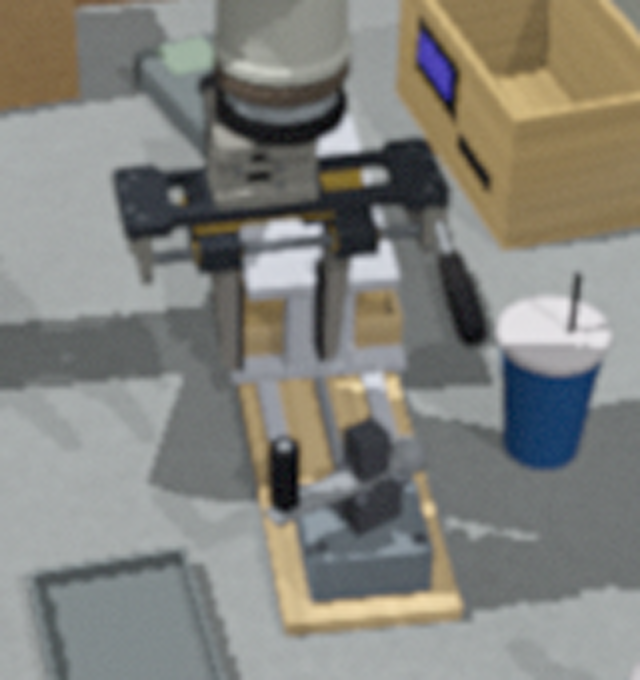

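Run:
```python
from h import *
show();print(rel((608.2,-67.3,235),np.radians(-66.9)))
```

```text
t 57.0 tcp [544.3 -82.3 239. ] jaw deg 0.01 tilt [-0.002 -1.    -0.001] F [ 0.1 -0.3 -0.5] gap 46.2 q [-0.37  0.09  1.66  0.    1.39 -0.37]
[-1.494, 0.391, 6.391, 0.002, 1.168, -0.001]
```

Request:
{"op": "servo_tool", "data": {"motion": [-1.5,0.4,6.35,0,1.168,0,0.5,-1.5,0.4,6.35,0,1.168,0,0.5,-1.5,0.4,6.35,0,1.168,0,0.5,-1.5,0.4,6.35,0,1.168,0,0.5,-1.5,0.4,6.35,0,1.168,0,0.5,-1.5,0.4,6.35,0,1.168,0,0.5,-1.5,0.4,6.35,0,1.168,0,0.5,-1.5,0.4,6.35,0,1.168,0,0.5], "newtons": 40}}

```text
clock: 58.0
tool_pos: [607.5, -67.3, 234.2]
tcp_rot: [[-0.92, -0.003, 0.393], [-0.393, 0.002, -0.92], [0.002, -1.0, -0.003]]
contact_force: [-0.3, -0.0, -0.7]
finger_gap: 45.8
```

Run:
```python
from h import *
show();c=snap('wrist','w34');show()
print('head');objs('w34',129,139,(500,700),(-160,0),10)
print('grip');objs('w34',147,158,(500,700),(-160,0),5)
print(rel((608.2,-67.3,122.5),np.radians(-66.9)))
```

```text
t 58.0 tcp [607.5 -67.3 234.2] jaw deg -66.89 tilt [ 0.002 -1.    -0.003] F [-0.3 -0.  -0.7] gap 45.8 q [-0.31  0.26  1.49  0.    1.4   0.86]
t 58.05 tcp [607.6 -67.4 234.6] jaw deg -66.87 tilt [ 0.001 -1.    -0.003] F [-0.9  0.2 -0.3] gap 45.7 q [-0.31  0.25  1.49  0.    1.4   0.86]
head
[608.  -67.8] size [24.6 23.9] ang 23.5 z 134.3 n 734 bgr [97, 98, 107]
[555.3 -90.1] size [ 7.4 19.9] ang 26.7 z 134.2 n 112 bgr [23, 23, 25]
grip
[548.8 -93.3] size [20.7 20.7] ang 41.1 z 152.2 n 453 bgr [45, 44, 48]
[-0.07, 11.209, 0.049, 0.003, 0.001, 0.001]
```

View pics/w34.png

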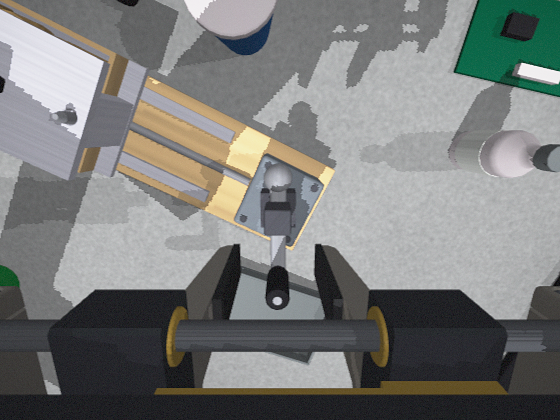

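Request:
{"op": "servo_tool", "data": {"motion": [-0.05,6,0.05,0.002,0,0,0.5,-0.05,10.5,0.05,0.002,0,0,0.5,-0.05,11.2,0.05,0.002,0,0,0.5,-0.05,11.2,0.05,0.002,0,0,0.35,-0.05,11.2,0.05,0.002,0,0,0.2,-0.05,11.2,0.05,0.002,0,0,0,-0.05,11.2,0.05,0.002,0,0,0,-0.05,11.2,0.05,0.002,0,0,0], "newtons": 50}}

```text
clock: 59.05
tool_pos: [610.1, -66.9, 127.1]
tcp_rot: [[-0.92, 0.004, 0.393], [-0.393, 0.0, -0.92], [-0.004, -1.0, 0.001]]
contact_force: [-1.6, 4.2, 5.7]
finger_gap: 23.6
```

Run:
```python
from h import *
show()
```

```text
t 59.05 tcp [610.1 -66.9 127.1] jaw deg -66.86 tilt [-0.004 -1.     0.001] F [-1.6  4.2  5.7] gap 23.6 q [-0.31  0.36  1.59  0.    1.2   0.86]
```

Request:
{"op": "servo_tool", "data": {"motion": [0,-1,0,0,0,0,0,0,-2.2,0,0,0,0,0,0,-4,0,0,0,0,0,0,-7,0,0,0,0,0,0,-9.5,0,0,0,0,0,0,-9.5,0,0,0,0,0], "newtons": 50}}

```text
clock: 59.8
tool_pos: [610.7, -68.5, 223.4]
tcp_rot: [[-0.92, 0.008, 0.392], [-0.392, -0.003, -0.92], [-0.006, -1.0, 0.006]]
contact_force: [0.3, -0.4, -4.5]
finger_gap: 23.8
```

Run:
```python
from h import *
show();c=snap('wrist','w35');show();Q=toolcloud('',c)
for lo,hi in((-25,-15),(-16,-8)):
    m=(Q[...,1]>lo)&(Q[...,1]<hi)&(abs(Q[...,2])<8)&(abs(Q[...,0])<35);q=Q[m]
    if len(q)>10: print(lo,len(q),np.round(np.percentile(q[:,0],[0,1,50,99,100]),1),'y',np.round(np.percentile(q[:,1],[1,50,99]),1))
print('ball');comps(Q,6,14)
t=np.radians(-84.6);print(rel((435,-140.1,215),t))
```

```text
t 59.8 tcp [610.7 -68.5 223.4] jaw deg -66.93 tilt [-0.006 -1.     0.006] F [ 0.3 -0.4 -4.5] gap 23.8 q [-0.31  0.26  1.5  -0.    1.37  0.86]
t 59.85 tcp [609.6 -68.1 221.1] jaw deg -66.93 tilt [-0.003 -1.     0.003] F [-0.3 -0.  -5.7] gap 23.7 q [-0.31  0.26  1.5  -0.    1.37  0.86]
-16 61 [-9.2 -8.8 -0.6 11.4 11.8] y [-9.  -8.2 -8. ]
ball
c [-9.5  0.9] s [50.3  2.6] a 89.7 y 10.0 460 x [-10.9  -8.2] z [-24.2  26.1]
c [60.8  0.7] s [10.4 21.4] a 3.1 y 8.4 171 x [55.7 66.6] z [-9.8 11.6]
[18.887, 0.551, -0.224, -0.003, 0.308, -0.003]
```

View pics/w35.png

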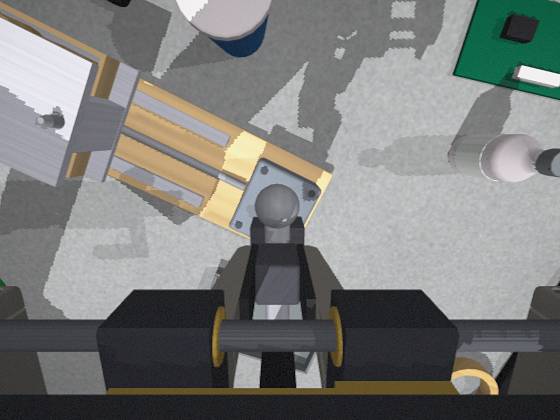

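Request:
{"op": "servo_tool", "data": {"motion": [6,0.3,0,0,0.1,0,0,12,0.5,-0.1,0,0.2,0,0,17.5,0.5,-0.2,0,0.308,0,0,18.9,0.5,-0.2,0,0.308,0,0,18.9,5,-0.2,0,0.308,0,0,18.9,10,-0.2,0,0.308,0,0,18.9,12.5,-0.2,0,0.308,0,0,18.9,12.5,-0.2,0,0.308,0,0,18.9,12.5,-0.2,0,0.308,0,0], "newtons": 50}}

```text
clock: 60.98
tool_pos: [435.5, -140.5, 95.3]
tcp_rot: [[-0.995, 0.003, 0.095], [-0.095, -0.002, -0.995], [-0.003, -1.0, 0.002]]
contact_force: [-0.8, -0.4, -2.9]
finger_gap: 23.9
```

Run:
```python
from h import *
show();print(rel((435,-140.1,68),np.radians(-84.6)))
```

```text
t 60.98 tcp [ 435.5 -140.5   95.3] jaw deg -84.54 tilt [-0.003 -1.     0.002] F [-0.8 -0.4 -2.9] gap 23.9 q [-0.58  0.02  2.05  0.    1.07  0.9 ]
[0.053, 2.733, -0.047, -0.002, 0.001, -0.003]
```

Request:
{"op": "servo_tool", "data": {"motion": [0,1,0,-0.002,0,-0.003,0,0,2,0,-0.002,0,-0.003,0,0,2.6,0,-0.002,0,-0.003,0,0,2.6,0,-0.002,0,-0.003,0], "newtons": 50}}

```text
clock: 61.48
tool_pos: [434.8, -140.1, 68.3]
tcp_rot: [[-0.996, -0.002, 0.095], [-0.095, 0.001, -0.996], [0.002, -1.0, -0.001]]
contact_force: [-0.5, 0.3, -1.1]
finger_gap: 23.8
```

Run:
```python
from h import *
show()
```

```text
t 61.48 tcp [ 434.8 -140.1   68.3] jaw deg -84.57 tilt [ 0.002 -1.    -0.001] F [-0.5  0.3 -1.1] gap 23.8 q [-0.58  0.07  2.06  0.    1.02  0.9 ]
```

Request:
{"op": "servo_tool", "data": {"motion": [0,0.05,0,0,0,0,0,0,0.05,0,0,0,0,0.4,0,0.05,0,0,0,0,0.5,0,0.05,0,0,0,0,0.5,0,-4,0,0,0,0,0.5,0,-10,0,0,0,0,0.5,0,-16,0,0,0,0,0.5,0,-22,0,0,0,0,0.5,0,-24,0,0,0,0,0.5,0,-24,0,0,0,0,0.5], "newtons": 40}}

```text
clock: 62.72
tool_pos: [435.8, -140.9, 310.0]
tcp_rot: [[-0.996, 0.002, 0.095], [-0.095, -0.001, -0.996], [-0.001, -1.0, 0.001]]
contact_force: [0.6, 0.7, 0.3]
finger_gap: 45.9
```

Run:
```python
from h import *
show();c=snap('wrist','w36');s=snap('scene','sc36')
print('head');objs('w36',70,80,(330,520),(-220,-60),10)
print('grip');objs('w36',88,99,(330,520),(-220,-60),5)
print('pins');objs('sc36',118,135,(560,680),(20,350),10);
print('cover');objs('sc36',107,119,(540,720),(60,346),100)
print('tabs');objs('sc36',90,99,(560,700),(100,340),8)
cv2.imwrite('pics/sc36a.png',cv2.resize(s['pixels'][140:350,150:420,::-1],None,fx=2.9,fy=2.8,interpolation=cv2.INTER_CUBIC))
```

```text
t 62.73 tcp [ 435.8 -140.9  310. ] jaw deg -84.57 tilt [-0.001 -1.     0.001] F [0.6 0.7 0.3] gap 45.9 q [-0.58 -0.2   1.8  -0.    1.53  0.9 ]
head
[ 433.7 -141.4] size [23.9 22.6] ang 5.0 z 75.2 n 332 bgr [95, 97, 106]
[ 376.7 -147.5] size [ 5.9 19.3] ang 2.3 z 75.7 n 40 bgr [24, 24, 26]
grip
[ 369.6 -147.4] size [20.2 19.9] ang 5.6 z 93.0 n 197 bgr [45, 44, 48]
pins
[619.  134.8] size [6.7 9.3] ang 78.8 z 123.7 n 16 bgr [95, 98, 104]
[631.3 232.8] size [13.6 89.5] ang 4.4 z 126.6 n 165 bgr [23, 22, 24]
[630.9 333.4] size [6.8 9.2] ang 56.7 z 123.6 n 20 bgr [93, 95, 102]
[669.4 347.5] size [20.3  4.9] ang 2.7 z 119.2 n 18 bgr [35, 35, 39]
cover
[624.9 232.2] size [229.9 114. ] ang 87.4 z 113.3 n 3039 bgr [208, 213, 223]
tabs
```

View pics/w36.png

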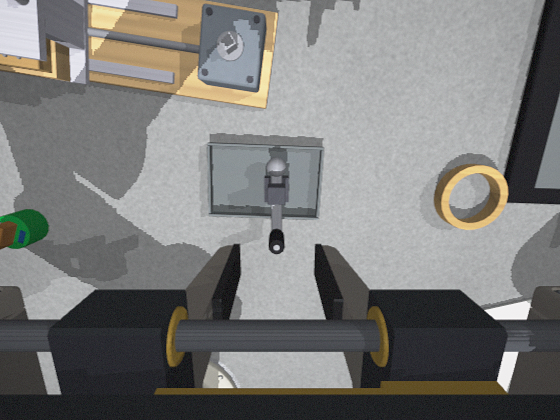

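View pics/sc36a.png

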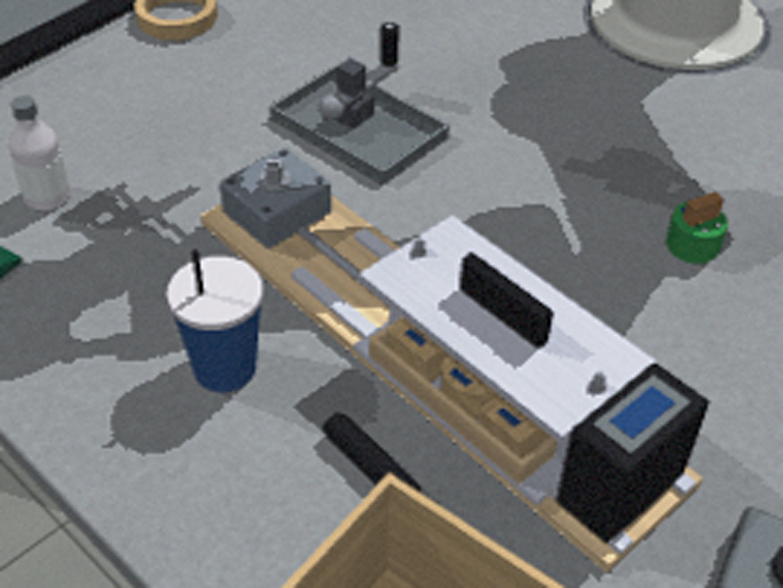

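Run:
```python
from h import *
print(env.close_job());
```

```text
the job is handed in; nothing more can be done
None
```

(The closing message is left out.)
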